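# Open and load the jar shaker, hook on its hold-down cover, clamp and start it

### The arm

A 6-joint arm with a two-finger parallel gripper is mounted at the origin on a cart in front of the work surface, level with it; the furniture and walls round the work are solid. World frame = base frame: x ahead of the robot, y to its left, z up, the work surface at z = 0. Lengths are in m, angles in rad, forces in N, time in s.
With the tool pointing down it reaches from about 0.375 to 0.975 m from the base axis. Payload 3.8 kg.
Tool frame: the origin (TCP) lies at the very end of the fingers, on their centre line; the grasp point (between the pads) lies 19 mm behind it; z points along the fingers, y is the line along which they close (so a half turn about z gives the same grasp; the last joint's range is limited). The gripper opens to 85 mm and grips with 20 to 120 N. Pads are 22 mm wide; open, the fingers measure 114 mm over their backs; the gripper's body (76 mm by 85 mm) begins 54 mm behind the grasp point. The pads swing forward as they close: fully open they stand 13 mm farther back than shut.
Start: joints at [-1.193, 0.264, 1.604, -0, 1.274, -0.037], TCP at [0.272, -0.618, 0.231] pointing down, gripper open.
Joint ranges: [-2.63, 2.63], [-0.94, 2.18], [0.31, 2.57], [-1.31, 4.45], [0, 2.66], [-2.55, 2.55]. Speed limits (rad/s): [2.57, 2.57, 3.14, 3.14, 3.14, 3.14].

### API

Orientations are given as a rotation vector (axis times angle).
In Python, from workcell import read_state, read_camera, calibration, finish_job gives the robot as it stands.
- The arm moves only by the tool step_arm, never from a script. Its argument "commands" is a list of rows, each an object of numbers: "fingers": the gripper's target within -1 to 1 (shut at 1, half-way at 0, fully open at -1); "dx", "dy", "dz": the shift along the tool's x, y, z in m; "roll": the turn about the tool's z in degrees. In form: [{"fingers": .., "dx": .., "dy": .., "dz": .., "roll": ..}, ...]. A call has 1 to 8 rows; each row is the pose to reach, as a shift and turn from the pose commanded when the call began, along the tool's axes at that moment; what a row does not reach only later rows make up. A row lasts 1/8 s, in which the tool goes at most 62.5 mm and 10.7 degrees, less where a joint would pass 70% of its speed; a pose out of reach is approached as far as the arm can. A call with a gripper value outside its range is refused whole. The fingers move at their own pace and stop on an object; "squeeze" is the grip in N (left out, the last holds). Time passes only in rows, so rows that repeat a pose let the fingers close. It gives the time, the measured TCP pose, the force, the opening and the grip force at its end, in the units of the state.
- read_state(): the state, without advancing time (a new reading comes with each control period).
- read_camera(name): name is "side" or "top" or "wrist"; returns (picture, depth): 480x640x3 uint8, blue, green, red; 480x640 float32, m along the optical axis (not along the pixel's ray), 0 where there is no reading.
- calibration(name): a dict with "intrinsics" (3x3 intrinsics, pixels), "k1" (the pictures are not rectified: a ray, as slopes to the right and down, at radius r is drawn at 1 + k1 r^2 times it, then the intrinsics apply), "world_to_cam" (4x4, takes a point from world to camera coordinates). Camera axes: x right, y up, looking along -z (the intrinsics and any distortion apply to the point x, -y, -z); pixel columns grow to the right and rows downward; lengths in m; the calibration is good to about 2 mm. A picture is of the moment at which its call begins: read the wrist's pose just before it. calibration takes no time and is no camera call; for the wrist camera it gives the pose at the moment of the call.
- finish_job(): hands the job in; it is judged then, once.
The state is a dict: "time": time; "q": joint angles; "joint_vel": joint speeds; "joint_torque": joint torques, N m; "tool_pos": TCP position; "tcp_rot": TCP orientation; "wrist_force": force on the tool from outside, world axes, zero at the start; "torque": the same for the moment, N m; "width": opening from 0.0 (shut) to 1.0 (fully open); "grip_force": force on a finger pad.
Only numpy, scipy, OpenCV 4.12 (cv2) and the standard library are available. Lean on these libraries where they do the work, as an engineer would, in place of code of your own. Each camera call takes 0.05 s, during which the arm holds its last target. There are 200 camera calls.

### The job

Open the toggle clamp at the front of the jar shaker all the way, and stand every sample jar from the bench in one of the shaker's nests, lid up. Then fit the aluminium hold-down cover over them: with its front raised, hook its two rear tabs under the two keepers at the back of the shaker, and swing it down until its two front holes drop over the two front pins and it lies flat; close the toggle clamp fully on the cover's front edge and press the white start button. Leave the other things on the bench where they are.

Things in the scene. Friction and masses are not known exactly. Their poses are not given: they have to be found in the camera images.
- shaker: Jar shaker, fixed: white housing 54 mm high, x -217 to 122, y -110 to 110, with a grey nest block on an aluminium platform. Origin at bench level under the middle of its four nests; +x to its rear (away from the robot, within 0.2 rad), y left, z up. 'Shaker frame' below means this, in mm. Its sides above the nest block (z 98) are open. Fixed dial on the front panel at x -189, y -70.
- nest0 (a point): middle of the floor of the front right nest, shaker frame x -37, y -55, z 64. Each nest is a round recess 68 mm across, 34 mm deep (rim z 98); a jar in it stands up to z 136.
- nest1 (a point): middle of the floor of the front left nest (x -37, y +55, z 64 mm)
- nest2 (a point): middle of the floor of the rear right nest (x +37, y -55, z 64 mm)
- nest3 (a point): middle of the floor of the rear left nest (x +37, y +55, z 64 mm)
- keeper_l (a point): left one of the two keepers at the rear (the right one at y -65), 40 mm wide: this point is on its ledge (top z 139, x 90 to 110) below the keeper's front edge; shaker frame x 94, y 65, z 139. Keeper underside z 150 (11 mm over the ledge) from x 94 to the back web at x 110; before it a guiding lip is turned up to x 83, z 162.
- pin_l (a point): tip of the left one of the two front pins (the right one at y -70), pointed steel, 8 mm thick and 16 mm high, on an 18 mm square post with its top at z 139; shaker frame x -92, y 70, z 155
- seat (a point): where the cover's origin lies when seated, shaker frame x 0, y 0, z 139: cover level on ledges and posts, its axes along the shaker's (play about 4 mm in x, 2.5 mm in y), 3 mm above the jars
- cover: Loose hold-down cover, 0.3 kg: aluminium plate 4 mm thick with four square windows, flat on the bench left of the shaker, handle up. Origin on its underside below the handle's middle; +x to its tab edge (away from the robot, within 0.5 rad), z up. Cover frame, mm: plate x -106 to 80, y -95 to 95; front holes at x -92, y -70 and 70, 17 long in x, 13 in y.
- cover_handle (a point): middle of the cover's black handle (cover frame 0, 0, 37): a flat-sided bar along the cover's y, 14 mm thick in x, 18 high, 104 long, on two feet at y -42 and 42, open between them; the plate's top is 33 mm below this point
- tab_l (a point): middle of the tip of the cover's left tab (cover frame 104, 65, 2). The tabs are 28 mm wide and 4 thick, in the plane of the plate, 24 long. They go under the keepers with the cover tilted tab edge down by about 6 to 25 degrees (flat, the pins stop its front).
- tab_r (a point): middle of the tip of the right tab (cover frame 104, -65, 2)
- clamp (a joint): toggle clamp at the middle of the shaker's front, angle in rad about its hinge (along y at shaker frame x -125, z 150): 0 = closed (bar level to the rear over the cover's front edge, handle upright), 1.5 = open (bar up, handle tipped to the shaker's front). Friction about 2 N at the handle; it stays where it is left; starts near closed. Open it to 1.35 or more for the cover to pass.
- clamp_grip (a point): point on the axis of the clamp's black round handle, 70 mm from the hinge (18 mm thick, 34 to 92 mm from the hinge). At angle a it lies 70 sin a mm before (-x of) and 70 cos a mm above the hinge. Its fixed bracket is 26 mm wide, x -137 to -115, up to z 160.
- start (a joint): travel of the start button in m: 0 = up, 0.006 = fully pressed; sprung, about 5 N to press fully
- start_top (a point): middle of the top of the white round start button (28 mm across), facing up; shaker frame x -189, y 70, z 77 (button up)
- sample_jar_1: Clear sample jar with a red screw lid, 72 mm high, body 60 mm and lid 62 mm across (the lid from 58 to 72 mm up), 0.16 kg, standing on the bench right of the shaker; origin at the middle of its underside, z up. There are two to four jars in all; absent ones read None from the start.
- sample_jar_2: Clear sample jar with a red screw lid, 72 mm high, body 60 mm and lid 62 mm across (the lid from 58 to 72 mm up), 0.16 kg, standing on the bench right of the shaker; origin at the middle of its underside, z up. There are two to four jars in all; absent ones read None from the start.
- sample_jar_3: Clear sample jar with a red screw lid, 72 mm high, body 60 mm and lid 62 mm across (the lid from 58 to 72 mm up), 0.16 kg, standing on the bench right of the shaker; origin at the middle of its underside, z up. There are two to four jars in all; absent ones read None from the start.
- sample_jar_4: Clear sample jar with a red screw lid, 72 mm high, body 60 mm and lid 62 mm across (the lid from 58 to 72 mm up), 0.16 kg, standing on the bench right of the shaker; origin at the middle of its underside, z up. There are two to four jars in all; absent ones read None from the start.
- sample_jar_5: Clear sample jar with a red screw lid, 72 mm high, body 60 mm and lid 62 mm across (the lid from 58 to 72 mm up), 0.16 kg, standing on the bench right of the shaker; origin at the middle of its underside, z up. There are two to four jars in all; absent ones read None from the start.
- wash_bottle: bystander: white squeeze bottle with a bent spout, 205 mm high, left behind the shaker; origin under its base
- reagent_bottle: bystander: brown bottle with a blue cap, 54 mm across, 105 mm high, at the far right beyond the jars; origin under its base
There are look-alikes about, which are no part of the job. What is shaped like the sample_jar_4 but green, orange or purple is not meant.

How it is judged:
On the way, in this order (a step that is already met when the one before it is completed fails the run):
1. every jar stands upright in a nest and the clamp is open ((distance between sample_jar_1 and nest0 below 0.008 m or distance between sample_jar_1 and nest1 below 0.008 m or distance between sample_jar_1 and nest2 below 0.008 m or distance between sample_jar_1 and nest3 below 0.008 m) and angle between each of sample_jar_1, sample_jar_2, sample_jar_3, sample_jar_4, sample_jar_5's own z axis and vertical below 0.1 rad and (distance between sample_jar_2 and nest0 below 0.008 m or distance between sample_jar_2 and nest1 below 0.008 m or distance between sample_jar_2 and nest2 below 0.008 m or distance between sample_jar_2 and nest3 below 0.008 m) and (distance between sample_jar_3 and nest0 below 0.008 m or distance between sample_jar_3 and nest1 below 0.008 m or distance between sample_jar_3 and nest2 below 0.008 m or distance between sample_jar_3 and nest3 below 0.008 m) and (distance between sample_jar_4 and nest0 below 0.008 m or distance between sample_jar_4 and nest1 below 0.008 m or distance between sample_jar_4 and nest2 below 0.008 m or distance between sample_jar_4 and nest3 below 0.008 m) and (distance between sample_jar_5 and nest0 below 0.008 m or distance between sample_jar_5 and nest1 below 0.008 m or distance between sample_jar_5 and nest2 below 0.008 m or distance between sample_jar_5 and nest3 below 0.008 m) and value of joint clamp above 1.2 rad), for 0.3 s.
2. both rear tabs of the cover are hooked under the keepers while its front is still raised (x of tab_l in the frame of shaker between 0.095 and 0.114 m and z of tab_l in the frame of shaker between 0.137 and 0.15 m and x of tab_r in the frame of shaker between 0.095 and 0.114 m and z of tab_r in the frame of shaker between 0.137 and 0.15 m and angle between cover's own z axis and vertical above 0.07 rad), for 0.1 s.
3. the cover is swung down flat on the ledges and posts, both holes over the pins, both tabs under the keepers (x of tab_l in the frame of shaker between 0.095 and 0.114 m and z of tab_l in the frame of shaker between 0.137 and 0.15 m and x of tab_r in the frame of shaker between 0.095 and 0.114 m and z of tab_r in the frame of shaker between 0.137 and 0.15 m and x of cover in the frame of shaker between -0.008 and 0.008 m and y of cover in the frame of shaker between -0.007 and 0.007 m and z of cover in the frame of shaker between 0.136 and 0.1425 m and angle between cover's own z axis and vertical below 0.03 rad and angle between the x axis of cover and the x axis of shaker, either way round below 0.06 rad), for 0.2 s.
4. the toggle clamp is closed on the seated cover (all of step 3 and value of joint clamp below 0.1 rad), for 0.2 s.
5. the start button is pressed down with the cover clamped (value of joint start above 0.004 m and value of joint clamp below 0.1 rad and x of cover in the frame of shaker between -0.008 and 0.008 m and y of cover in the frame of shaker between -0.007 and 0.007 m and z of cover in the frame of shaker between 0.136 and 0.1425 m and angle between cover's own z axis and vertical below 0.03 rad and angle between the x axis of cover and the x axis of shaker, either way round below 0.06 rad), for 0.05 s.
At the end, for the whole second after the job is handed in: Each jar upright in a nest (underside within 8 mm of the middle of its floor); cover level (0.03 rad) and in its seat (x 8 mm, y 7 mm, underside 136 to 142.5 mm up), both tabs under the keepers; clamp closed to 0.1 rad; start button pressed 4 mm and let go; all at rest (all of step 4 and (distance between sample_jar_1 and nest0 below 0.008 m or distance between sample_jar_1 and nest1 below 0.008 m or distance between sample_jar_1 and nest2 below 0.008 m or distance between sample_jar_1 and nest3 below 0.008 m) and angle between each of sample_jar_1, sample_jar_2, sample_jar_3, sample_jar_4, sample_jar_5's own z axis and vertical below 0.1 rad and (distance between sample_jar_2 and nest0 below 0.008 m or distance between sample_jar_2 and nest1 below 0.008 m or distance between sample_jar_2 and nest2 below 0.008 m or distance between sample_jar_2 and nest3 below 0.008 m) and (distance between sample_jar_3 and nest0 below 0.008 m or distance between sample_jar_3 and nest1 below 0.008 m or distance between sample_jar_3 and nest2 below 0.008 m or distance between sample_jar_3 and nest3 below 0.008 m) and (distance between sample_jar_4 and nest0 below 0.008 m or distance between sample_jar_4 and nest1 below 0.008 m or distance between sample_jar_4 and nest2 below 0.008 m or distance between sample_jar_4 and nest3 below 0.008 m) and (distance between sample_jar_5 and nest0 below 0.008 m or distance between sample_jar_5 and nest1 below 0.008 m or distance between sample_jar_5 and nest2 below 0.008 m or distance between sample_jar_5 and nest3 below 0.008 m) and value of joint start below 0.002 m and linear speed of each of cover, sample_jar_1, sample_jar_2, sample_jar_3, sample_jar_4, sample_jar_5 below 0.02 m/s); the robot touches nothing.
It fails at once if a bystander (wash bottle, brown bottle) is moved more than 4 cm or tipped (distance of any of wash_bottle, reagent_bottle from where it was at the start of the episode above 0.04 m or angle between any of wash_bottle, reagent_bottle's own z axis and vertical above 0.5 rad).
Of sample_jar_1, sample_jar_2, sample_jar_3, sample_jar_4, sample_jar_5 only 2 to 4 are there at a start; the rules pass over those that are not, and their reading is None.
At some moment in a run one of cover may be knocked a few centimetres aside while the robot is not near it.
It also fails if it takes over 210 s, if anything falls off the work surface, if the arm or the gripper's body presses on something with over 40 N, if the wrist force passes 120 N, or if a joint passes its speed limit or range.

## Working session

There is one attempt and no reset: what is moved stays moved. The work goes in short steps, Python scripts to look and compute and a tool call to move; the robot and the scene stay as the last step left them, time stands still between calls to the robot, and variables do not carry over. Pictures are saved under pics/ and viewed, at most 14 in all, crops included, and the job is handed in when it is done.

Besides the shell and the picture viewer there is one more tool, called after "Call:" as a command line: name --argument value ..., lists and objects as JSON in quotes. step_arm: Moves the arm, as the interface text tells. Its arguments: {"type":"object","properties":{"commands":{"type":"array","items":{"type":"object","properties":{"fingers":{"type":"number"},"dx":{"type":"number"},"dy":{"type":"number"},"dz":{"type":"number"},"roll":{"type":"number"}}}},"squeeze":{"type":"number"}},"required":["commands"]}

```bash
ls; mkdir -p pics; python3 - <<'E'
from workcell import *
import cv2
print(read_state())
for n in ("side","top"):
    im,d=read_camera(n); cv2.imwrite(f"pics/{n}0.png",im); c=calibration(n); print(n,c, (d>0).mean())
E
```

```text
pics
{'time': 0.0, 'q': array([-1.19295728e+00,  2.64778882e-01,  1.60538895e+00,  1.06211790e-05,
        1.27371180e+00, -3.69202643e-02]), 'joint_vel': array([-0.00134718,  0.0009361 ,  0.00138275, -0.00155981, -0.00030353,
       -0.00123238]), 'joint_torque': array([ 2.20130845e-03, -5.15105939e+01, -3.67313325e+01, -2.01613796e-05,
        1.29022033e-02,  1.71514796e-05]), 'tool_pos': array([ 0.2717192 , -0.61708263,  0.22993663]), 'tcp_rot': array([-3.07207397e+00, -6.46373433e-01,  5.93251325e-04]), 'wrist_force': array([ 0.54818415, -0.40779389, -0.19985365]), 'torque': array([ 0.01373951, -0.01834862, -0.04274768]), 'grip_force': 0.0, 'width': 1.0002752858360788}
side {'intrinsics': array([[494.72972394,   0.        , 318.22574335],
       [  0.        , 494.72972394, 239.78832879],
       [  0.        ,   0.        ,   1.        ]]), 'k1': -0.015082571668149011, 'world_to_cam': array([[-0.99992356,  0.00445334, -0.01153448,  0.58828226],
       [-0.01158249, -0.66384282,  0.74778243, -0.06898009],
       [-0.00432695,  0.74785886,  0.66384366, -1.62145528],
       [ 0.        ,  0.        ,  0.        ,  1.        ]])} 0.9960286458333333
top {'intrinsics': array([[545.90948891,   0.        , 320.14735814],
       [  0.        , 545.90948891, 225.35486303],
       [  0.        ,   0.        ,   1.        ]]), 'k1': -0.005659823631194213, 'world_to_cam': array([[ 0.01218931, -0.9998923 , -0.00817352,  0.01816477],
       [ 0.98382207,  0.01053151,  0.17883856, -0.57856751],
       [-0.17873322, -0.01022121,  0.98384448, -1.39748384],
       [ 0.        ,  0.        ,  0.        ,  1.        ]])} 0.9960481770833334
```

View pics/top0.png

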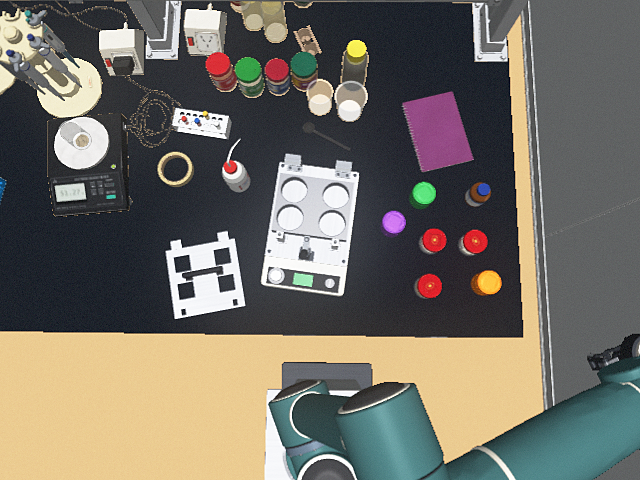

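View pics/side0.png

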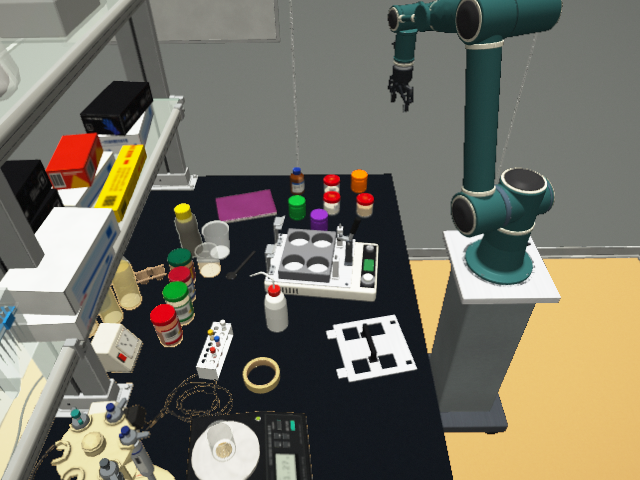

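```bash
cat > h.py <<'E'
import numpy as np, cv2
from scipy.optimize import least_squares
from workcell import *
def ray(c,uv):
    uv=np.atleast_2d(np.float64(uv)); K=c["intrinsics"]
    d=(uv-K[:2,2])/[K[0,0],K[1,1]]; r=d.copy()
    for _ in range(5): r=d/(1+c["k1"]*(r**2).sum(1,keepdims=True))
    return np.c_[r[:,0],-r[:,1],-np.ones(len(r))]     # camera coords per unit depth
def world(c,pc):
    T=c["world_to_cam"]; return (np.atleast_2d(pc)-T[:3,3])@T[:3,:3]
def at_depth(c,uv,z): return world(c,ray(c,uv)*np.reshape(z,(-1,1)))
def at_height(c,uv,h):
    o=world(c,np.zeros(3)); p=world(c,ray(c,uv))-o
    return o+p*((h-o[:,2:])/p[:,2:])
def proj(c,P):
    T=c["world_to_cam"]; q=np.atleast_2d(P)@T[:3,:3].T+T[:3,3]
    s=np.c_[q[:,0],-q[:,1]]/-q[:,2:]; s=s*(1+c["k1"]*(s**2).sum(1,keepdims=True))
    K=c["intrinsics"]; return s*[K[0,0],K[1,1]]+K[:2,2]
def tri(cs,uvs):
    "least squares point from several views"
    f=lambda X:np.concatenate([proj(c,X)[0]-u for c,u in zip(cs,uvs)])
    s=least_squares(f,at_height(cs[0],uvs[0],.05)[0]); return s.x,np.abs(s.fun).max()
def cloud(c,d):
    v,u=np.mgrid[:480,:640]; return at_depth(c,np.c_[u.ravel(),v.ravel()],d.ravel()).reshape(480,640,3)
def crop(im,name,x0,y0,w,h,k): cv2.imwrite(f"pics/{name}.png",cv2.resize(im[y0:y0+h,x0:x0+w],None,fx=k,fy=k,interpolation=cv2.INTER_CUBIC))
E
python3 - <<'E'
from h import *
for n in("top","side"):
    c=calibration(n); im,d=read_camera(n); P=cloud(c,d)
    hsv=cv2.cvtColor(im,cv2.COLOR_BGR2HSV)
    m=(((hsv[...,0]<6)|(hsv[...,0]>174))&(hsv[...,1]>150)&(hsv[...,2]>90)).astype(np.uint8)
    k,l,s,ce=cv2.connectedComponentsWithStats(m)
    for i in range(1,k):
        if s[i,4]>60:
            q=P[l==i]; h=np.percentile(q[:,2],90); t=q[q[:,2]>h-.006]
            print(n,s[i],ce[i].round(1),"top",h.round(4),"mid",((t.min(0)+t.max(0))/2).round(4),np.ptp(t,axis=0).round(3))
    np.save(f"{n}_P.npy",P); cv2.imwrite(f"{n}.png",im)
    if n=="top": crop(im,"shk",255,145,110,155,3.8); crop(im,"cov",160,225,95,100,6)
E
```

```text
top [205  52  26  25 475] [217.6  64. ] top 0.1198 mid [0.6798 0.1732 0.7962] [0.721 0.327 1.365]
top [265  59  24  21 390] [276.6  69.1] top 0.1097 mid [0.6725 0.0929 0.7911] [0.706 0.166 1.375]
top [223 160  14  13 110] [229.8 166.6] top 0.1567 mid [0.5225 0.1391 0.8147] [0.407 0.258 1.328]
top [422 228  25  24 439] [434.1 239.6] top 0.0732 mid [ 0.4441 -0.1471  0.7729] [0.25  0.314 1.411]
top [463 229  25  24 440] [475.1 240.9] top 0.0732 mid [ 0.538  -0.3801  0.072 ] [0.059 0.061 0.009]
top [418 274  24  24 461] [429.4 285.5] top 0.0727 mid [ 0.385  -0.1391  0.7726] [0.132 0.298 1.412]
side [  45  132   56   57 1738] [ 73.2 156.3] top 0.488 mid [0.9192 0.5787 0.8084] [0.678 1.171 0.653]
side [323 174  17  12 158] [331.3 179.7] top 0.0749 mid [0.5439 0.3789 0.6018] [0.073 1.571 1.066]
side [323 191  18  12 169] [331.2 196.7] top 0.0738 mid [ 0.5386 -0.2716  0.0722] [0.061 0.065 0.009]
side [356 193  18  13 185] [364.7 198.8] top 0.0743 mid [0.4856 0.4374 0.6016] [0.19  1.454 1.066]
side [168 266  22  16 279] [179.  273.7] top 0.1105 mid [0.8037 0.6394 0.6197] [0.447 1.05  1.03 ]
side [268 285  12  12 112] [273.6 290.4] top 0.157 mid [0.7078 0.256  0.1558] [0.03  0.033 0.009]
side [150 304  26  23 461] [162.5 314.9] top 0.1207 mid [0.8087 0.7196 0.6247] [0.456 0.889 1.02 ]
```

View pics/shk.png

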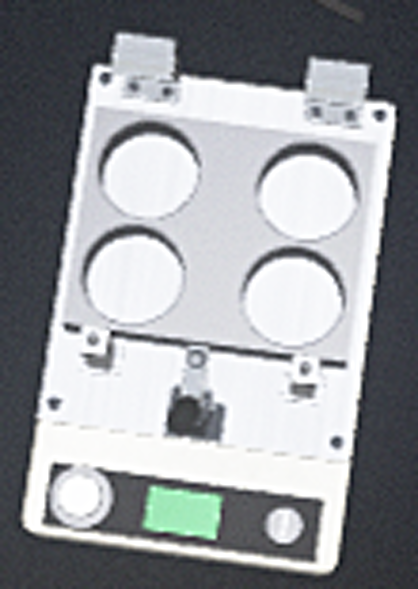

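View pics/cov.png

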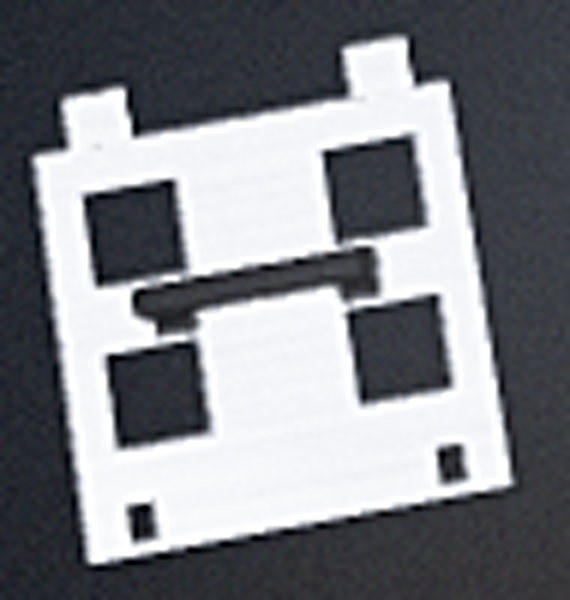

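```bash
cat >> h.py <<'E'
def fit2(c,uv,pts):
    "planar pose (x,y,yaw) of model points (mm, z from bench) from pixels"
    pts=np.float64(pts)/1000
    def place(p):
        a=p[2]; R=np.array([[np.cos(a),-np.sin(a)],[np.sin(a),np.cos(a)]])
        return np.c_[pts[:,:2]@R.T+p[:2],pts[:,2]]
    s=least_squares(lambda p:(proj(c,place(p))-uv).ravel(),[.55,.1,0]); return s.x,s.fun.reshape(-1,2)
def put(p,pts):
    pts=np.atleast_2d(np.float64(pts))/1000; a=p[2]
    R=np.array([[np.cos(a),-np.sin(a)],[np.sin(a),np.cos(a)]]); return np.c_[pts[:,:2]@R.T+p[:2],pts[:,2]]
E
python3 - <<'E'
from h import *
c=calibration("top"); cs=calibration("side")
f=lambda a,k,o:(np.float64(a)+.5)/k-.5+o
sh=f([(134.5,273.5),(295,296),(307.5,190.5),(150,169.5),(80,495)],3.8,[255,145])
M=[(-37,55,98),(-37,-55,98),(37,-55,98),(37,55,98),(-189,70,77)]
ps,r=fit2(c,sh,M); print("shaker",ps.round(4),r.round(2).tolist())
cv=f([(33,157),(450,83),(513,485),(90,563),(95,92),(375,41),(142,522),(452,464)],6,[160,225])
N=[(80,95,4),(80,-95,4),(-106,-95,4),(-106,95,4),(104,65,4),(104,-65,4),(-92,70,4),(-92,-70,4)]
pc,r=fit2(c,cv,N); print("cover",pc.round(4),r.round(2).tolist())
np.save("ps.npy",ps); np.save("pc.npy",pc)
Pt,Ps=np.load("top_P.npy"),np.load("side_P.npy")
# jars: triangulate lid centres: centroid at lid mid height approx, both views
T=[(434.1,239.6),(475.1,240.9),(429.4,285.5)]; S=[(331.2,196.7),(331.3,179.7),(364.7,198.8)]
for a,b in zip(T,S):
    X,e=tri([c,cs],[a,b]); print("jar tri",X.round(4),round(e,2),"top z depth",Pt[int(a[1]),int(a[0])].round(4))
    print("  from top at .068",at_height(c,a,.068).round(4), "side at .066",at_height(cs,b,.066).round(4))
im=cv2.imread("side.png")
for p in proj(cs,np.r_[put(ps,M+[(94,65,139),(94,-65,139),(-92,70,155),(-92,-70,155),(-125,0,150),(-217,110,54),(-217,-110,54),(122,110,54)]),put(pc,N+[(0,52,46),(0,-52,46)])]): cv2.circle(im,tuple(int(round(v*8)) for v in p),12,(0,0,255),-1,shift=3)
crop(im,"chk",250,220,180,165,4.2)
# handle height from depth
h=put(pc,[[0,0,46]]); u=proj(c,h)[0].round().astype(int); print("handle",h,Pt[u[1]-3:u[1]+4,u[0],2].round(3))
for n,p in dict(keep=(102,65,150),keepr=(102,-65,150),rim=(0,0,98),post=(-100,70,139),startt=(-189,70,77)).items():
    u=proj(c,put(ps,[p]))[0].round().astype(int); print(n,Pt[u[1]-1:u[1]+2,u[0]-1:u[0]+2,2].round(3).tolist())
E
```

```text
shaker [ 0.6215  0.0436 -0.1275] [[-0.21, 0.1], [-0.18, -0.04], [0.39, -0.03], [-0.05, -0.15], [0.06, 0.11]]
cover [0.4524 0.3378 0.1942] [[0.5, -0.19], [-0.32, -0.38], [-0.18, 0.11], [0.12, 0.11], [-0.14, 0.12], [0.05, 0.09], [-0.0, 0.01], [-0.03, 0.12]]
jar tri [ 0.5406 -0.2735  0.066 ] 0.29 top z depth [ 0.5425 -0.2731  0.0676]
  from top at .068 [[ 0.5409 -0.2732  0.068 ]] side at .066 [[ 0.5395 -0.2731  0.066 ]]
jar tri [ 0.5381 -0.3802  0.0664] 0.4 top z depth [ 0.5408 -0.3794  0.0692]
  from top at .068 [[ 0.5386 -0.38    0.068 ]] side at .066 [[ 0.5366 -0.3801  0.066 ]]
jar tri [ 0.4209 -0.2584  0.0661] 0.29 top z depth [ 0.4224 -0.2569  0.0698]
  from top at .068 [[ 0.4213 -0.2582  0.068 ]] side at .066 [[ 0.4199 -0.2582  0.066 ]]
handle [[0.45244926 0.33776573 0.046     ]] [-0.001  0.046  0.044  0.04   0.046  0.039 -0.002]
keep [[0.151, 0.148, 0.15], [0.152, 0.151, 0.156], [0.152, 0.145, 0.153]]
keepr [[0.156, 0.147, 0.151], [0.151, 0.152, 0.149], [0.148, 0.152, 0.151]]
rim [[0.099, 0.096, 0.1], [0.097, 0.099, 0.094], [0.099, 0.094, 0.097]]
post [[0.137, 0.136, 0.14], [0.139, 0.135, 0.136], [0.133, 0.136, 0.138]]
startt [[0.071, 0.081, 0.079], [0.069, 0.075, 0.072], [0.077, 0.07, 0.073]]
```

View pics/chk.png

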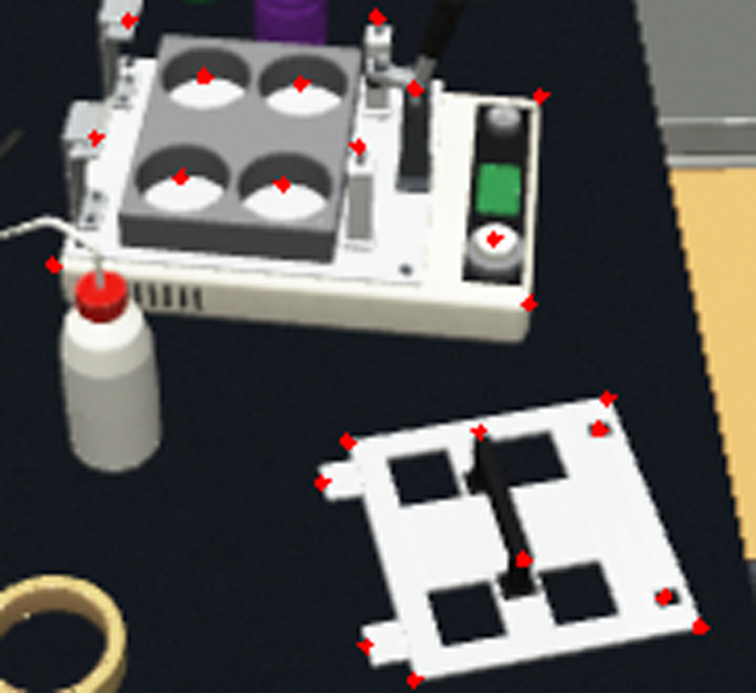

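```bash
cat >> h.py <<'E'
def pose():
    s=read_state(); r=s["tcp_rot"]; R=cv2.Rodrigues(np.float64(r))[0]
    return s["tool_pos"],np.arctan2(R[1,0],R[0,0]),R
def plan(x,y,z,th,n=""):
    "tool-axis shift and roll from here to world target with tool yaw th"
    p,t,R=pose(); d=R.T@(np.array([x,y,z])-p); r=np.degrees((t-th+np.pi)%(2*np.pi)-np.pi)
    print(n,"d",d.round(4),"roll",round(r,1),"| from",p.round(4),round(t,4),"to",np.round([x,y,z],4))
E
python3 - <<'E'
from h import *
ps=np.load("ps.npy"); pc=np.load("pc.npy"); c=calibration("top"); P=np.load("top_P.npy")
f=lambda a,k,o:(np.float64(a)+.5)/k-.5+o
def inv(p,X):
    a=p[2]; d=X[:,:2]-p[:2]; return np.c_[d[:,0]*np.cos(a)+d[:,1]*np.sin(a),-d[:,0]*np.sin(a)+d[:,1]*np.cos(a)]*1000
print("clamp tip in shaker",inv(ps,at_height(c,f([(187,412)],3.8,[255,145]),.24)).round(1), P[251:256,302:307,2].round(3).tolist())
W=f([(85,193),(175,180),(187,272),(97,286),(109,356),(196,342),(210,434),(118,446),(323,151),(413,136),(425,227),(337,240),(348,313),(438,297),(452,387),(361,402)],6,[160,225])
print("windows (cover frame)",inv(pc,at_height(c,W,.004)).round(0).tolist())
print("purple, green, orange",at_height(c,[(394,222),(424,194),(487,282)],.068).round(3).tolist())
G=put(ps,[(-128,0,300),(-128,0,220)]); 
plan(*G[0],ps[2],"above clamp")
E
```

```text
clamp tip in shaker [[-142.9   -2.4]] [[0.223, 0.229, 0.222, 0.21, 0.202], [0.236, 0.24, 0.233, 0.23, 0.214], [0.232, 0.243, 0.237, 0.238, 0.22], [0.243, 0.236, 0.242, 0.235, 0.237], [0.237, 0.242, 0.239, 0.237, 0.235]]
windows (cover frame) [[59.0, 75.0], [58.0, 34.0], [15.0, 35.0], [16.0, 76.0], [-16.0, 75.0], [-17.0, 35.0], [-59.0, 35.0], [-57.0, 76.0], [58.0, -34.0], [58.0, -75.0], [16.0, -74.0], [17.0, -34.0], [-17.0, -34.0], [-17.0, -75.0], [-58.0, -75.0], [-57.0, -34.0]]
purple, green, orange [[0.586, -0.169, 0.068], [0.663, -0.25, 0.068], [0.432, -0.406, 0.068]]
above clamp d [ 0.4768 -0.5301 -0.0688] roll 31.1 | from [ 0.2718 -0.6173  0.2304] 0.4148 to [0.4946 0.0598 0.3   ]
```

Call:
step_arm --commands '[{"fingers": -0.3, "dx": 0.466, "dy": -0.525, "dz": -0.069, "roll": 31.1}, {"fingers": -0.3, "dx": 0.466, "dy": -0.525, "dz": -0.069, "roll": 31.1}, {"fingers": -0.3, "dx": 0.466, "dy": -0.525, "dz": -0.069, "roll": 31.1}, {"fingers": -0.3, "dx": 0.466, "dy": -0.525, "dz": -0.069, "roll": 31.1}, {"fingers": -0.3, "dx": 0.466, "dy": -0.525, "dz": -0.069, "roll": 31.1}, {"fingers": -0.3, "dx": 0.466, "dy": -0.525, "dz": -0.069, "roll": 31.1}, {"fingers": -0.3, "dx": 0.466, "dy": -0.525, "dz": -0.069, "roll": 31.1}, {"fingers": -0.3, "dx": 0.466, "dy": -0.525, "dz": -0.069, "roll": 31.1}]' --squeeze 20

```text
time: 1.2
tool_pos: [0.4245, -0.1421, 0.2805]
tcp_rot: [3.135, -0.202, 0.001]
wrist_force: [1.6, -0.8, -0.9]
width: 0.65
grip_force: 0.0
```

Call:
step_arm --commands '[{"fingers": -0.3, "dx": 0, "dy": 0, "dz": 0, "roll": 0}, {"fingers": -0.3}, {"fingers": -0.3}, {"fingers": -0.3}, {"fingers": -0.3}, {"fingers": -0.3}]'

```text
invalid input
```

```bash
python3 - <<'E'
from h import *
ps=np.load("ps.npy"); print(read_state()["width"])
plan(*put(ps,[(-139,0,200)])[0],ps[2])
cw=calibration("wrist"); im,d=read_camera("wrist"); cv2.imwrite("pics/w1.png",im); print(cw["world_to_cam"].round(3))
E
```

```text
0.6495284069191172
 d [ 0.0325 -0.2093  0.0805] roll -0.1 | from [ 0.4245 -0.1421  0.2805] -0.1284 to [0.4837 0.0612 0.2   ]
[[-0.127 -0.992 -0.001 -0.086]
 [ 0.958 -0.122 -0.258 -0.377]
 [ 0.256 -0.034  0.966 -0.538]
 [ 0.     0.     0.     1.   ]]
```

View pics/w1.png

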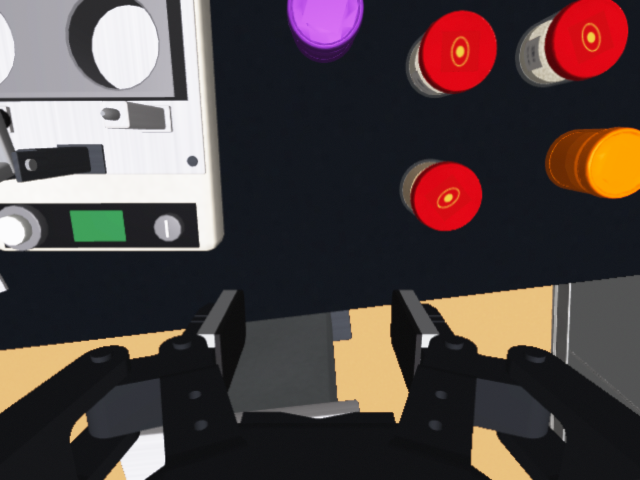

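Call:
step_arm --commands '[{"fingers": -0.3, "dx": 0.0325, "dy": -0.209, "dz": -0.01, "roll": 0}, {"fingers": -0.3, "dx": 0.0325, "dy": -0.209, "dz": -0.01, "roll": 0}, {"fingers": -0.3, "dx": 0.0325, "dy": -0.209, "dz": -0.01, "roll": 0}, {"fingers": -0.3, "dx": 0.0325, "dy": -0.209, "dz": -0.01, "roll": 0}, {"fingers": -0.3, "dx": 0.0325, "dy": -0.209, "dz": -0.01, "roll": 0}, {"fingers": -0.3, "dx": 0.0325, "dy": -0.209, "dz": 0.04, "roll": 0}, {"fingers": -0.3, "dx": 0.0325, "dy": -0.209, "dz": 0.0805, "roll": 0}, {"fingers": -0.3, "dx": 0.0325, "dy": -0.209, "dz": 0.0805, "roll": 0}]'

```text
time: 2.25
tool_pos: [0.4798, 0.0576, 0.1959]
tcp_rot: [3.133, -0.203, -0.013]
wrist_force: [-0.2, -0.4, 0.4]
width: 0.646
grip_force: 0.0
```

Call:
step_arm --commands '[{"fingers": 1, "dx": 0, "dy": 0, "dz": 0, "roll": 0}, {"fingers": 1, "dx": 0, "dy": 0, "dz": 0, "roll": 0}, {"fingers": 1, "dx": 0, "dy": 0, "dz": 0, "roll": 0}, {"fingers": 1, "dx": 0, "dy": 0, "dz": 0, "roll": 0}, {"fingers": 1, "dx": 0, "dy": 0, "dz": 0, "roll": 0}]'

```text
time: 2.88
tool_pos: [0.4853, 0.0611, 0.2025]
tcp_rot: [-3.131, 0.201, -0.008]
wrist_force: [1.5, 7.2, 1.0]
width: 0.201
grip_force: 21.9
```

```bash
python3 - <<'E'
from h import *
ps=np.load("ps.npy"); print(read_state()["width"],read_state()["grip_force"])
plan(*put(ps,[(-139,0,200)])[0],ps[2])
r=69.9
for a in (.2,.4,.6,.8,1.0,1.2,1.4,1.52): print(a,-r*np.sin(a)+r*np.sin(.2), r*np.cos(.2)-r*np.cos(a))
E
```

```text
0.20116777220989276 21.858142912387848
 d [-0.0016  0.0001  0.0025] roll -0.1 | from [0.4853 0.0611 0.2025] -0.1285 to [0.4837 0.0612 0.2   ]
0.2 0.0 0.0
0.4 -13.333355904799895 4.124490310301113
0.6 -25.581522667738195 10.815694308916271
0.8 -36.25620453130186 19.80685480773593
1.0 -44.93183561549719 30.73952261091982
1.2 -51.26254588653434 43.1778467531833
1.4 -54.995949903618595 56.62595050237594
1.52 -55.92285284131849 64.9575172942456
```

Call:
step_arm --commands '[{"fingers": 1, "dx": -0.0133, "dy": 0, "dz": 0.004, "roll": 0}, {"fingers": 1, "dx": -0.0256, "dy": 0, "dz": 0.011, "roll": 0}, {"fingers": 1, "dx": -0.0363, "dy": 0, "dz": 0.02, "roll": 0}, {"fingers": 1, "dx": -0.045, "dy": 0, "dz": 0.031, "roll": 0}, {"fingers": 1, "dx": -0.0513, "dy": 0, "dz": 0.043, "roll": 0}, {"fingers": 1, "dx": -0.055, "dy": 0, "dz": 0.0566, "roll": 0}, {"fingers": 1, "dx": -0.056, "dy": 0, "dz": 0.066, "roll": 0}, {"fingers": 1, "dx": -0.056, "dy": 0, "dz": 0.068, "roll": 0}]'

```text
time: 3.88
tool_pos: [0.43, 0.0683, 0.1356]
tcp_rot: [-3.131, 0.202, -0.007]
wrist_force: [-7.3, 5.8, 19.3]
width: 0.21
grip_force: 20.6
```

Call:
step_arm --commands '[{"fingers": 1, "dx": 0, "dy": 0, "dz": 0.002, "roll": 0}, {"fingers": -0.3, "dx": 0, "dy": 0, "dz": 0, "roll": 0}, {"fingers": -0.3, "dx": 0, "dy": 0, "dz": 0, "roll": 0}, {"fingers": -0.3, "dx": 0, "dy": 0, "dz": 0, "roll": 0}, {"fingers": -0.3, "dx": 0, "dy": 0, "dz": -0.05, "roll": 0}, {"fingers": -1, "dx": 0, "dy": 0, "dz": -0.1, "roll": 0}, {"fingers": -1, "dx": 0, "dy": 0, "dz": -0.1, "roll": 0}]'

```text
time: 4.75
tool_pos: [0.431, 0.0664, 0.2365]
tcp_rot: [-3.134, 0.201, -0.014]
wrist_force: [-0.5, 0.1, -0.4]
width: 0.997
grip_force: 0.0
```

```bash
python3 - <<'E'
from h import *
im,d=read_camera("side"); crop(im,"c1",290,190,120,110,4)
plan(.5409,-.273,.2,-.1275,"A hi")
plan(.5409,-.273,.04,-.1275,"A")
E
```

```text
A hi d [0.1539 0.3223 0.0342] roll -0.0 | from [0.4293 0.0663 0.2338] -0.1282 to [ 0.5409 -0.273   0.2   ]
A d [0.1532 0.3224 0.1942] roll -0.0 | from [0.4293 0.0663 0.2338] -0.1282 to [ 0.5409 -0.273   0.04  ]
```

View pics/c1.png

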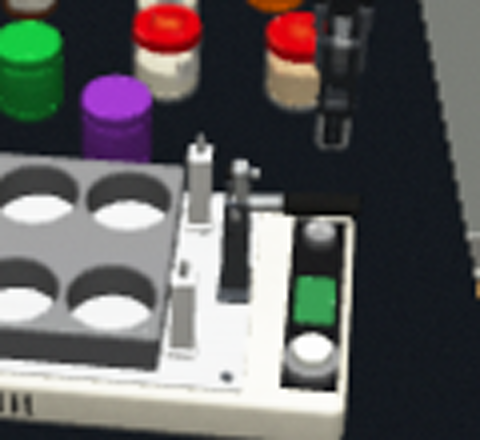

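Call:
step_arm --commands '[{"fingers": -1, "dx": 0.154, "dy": 0.322, "dz": 0.034, "roll": 0}, {"fingers": -1, "dx": 0.154, "dy": 0.322, "dz": 0.034, "roll": 0}, {"fingers": -1, "dx": 0.154, "dy": 0.322, "dz": 0.034, "roll": 0}, {"fingers": -1, "dx": 0.154, "dy": 0.322, "dz": 0.034, "roll": 0}, {"fingers": -1, "dx": 0.154, "dy": 0.322, "dz": 0.034, "roll": 0}, {"fingers": -1, "dx": 0.154, "dy": 0.322, "dz": 0.034, "roll": 0}, {"fingers": -1, "dx": 0.154, "dy": 0.322, "dz": 0.07, "roll": 0}, {"fingers": -1, "dx": 0.154, "dy": 0.322, "dz": 0.09, "roll": 0}]'

```text
time: 5.8
tool_pos: [0.5369, -0.2722, 0.1373]
tcp_rot: [-3.132, 0.203, 0.009]
wrist_force: [-1.1, 0.5, -0.2]
width: 0.995
grip_force: 0.0
```

```bash
python3 - <<'E'
from h import *
plan(.5409,-.273,.04,-.1275,"A")
E
```

```text
A d [0.0047 0.0005 0.0972] roll -0.1 | from [ 0.5369 -0.2722  0.1373] -0.1293 to [ 0.5409 -0.273   0.04  ]
```

Call:
step_arm --commands '[{"fingers": -1, "dx": 0.001, "dy": 0, "dz": 0.05, "roll": 0}, {"fingers": -1, "dx": 0.001, "dy": 0, "dz": 0.085, "roll": 0}, {"fingers": -1, "dx": 0.001, "dy": 0, "dz": 0.104, "roll": 0}, {"fingers": -1, "dx": 0.001, "dy": 0, "dz": 0.104, "roll": 0}, {"fingers": 1, "dx": 0.001, "dy": 0, "dz": 0.104, "roll": 0}, {"fingers": 1, "dx": 0.001, "dy": 0, "dz": 0.104, "roll": 0}, {"fingers": 1, "dx": 0.001, "dy": 0, "dz": 0.104, "roll": 0}, {"fingers": 1, "dx": 0.001, "dy": 0, "dz": 0.104, "roll": 0}]' --squeeze 30

```text
time: 6.8
tool_pos: [0.5419, -0.2737, 0.04]
tcp_rot: [3.134, -0.201, 0.005]
wrist_force: [-0.3, 0.2, 7.3]
width: 0.707
grip_force: 32.7
```

```bash
python3 - <<'E'
from h import *
ps=np.load("ps.npy");p,t,R=pose(); print(read_state()["width"],read_state()["grip_force"])
z=p[2]
plan(p[0],p[1],z+.165,ps[2],"lift")
plan(*put(ps,[(37,55,1000*(z+.165))])[0],ps[2],"n3 hi"); plan(*put(ps,[(37,55,1000*(z+.066))])[0],ps[2],"n3 lo")
E
```

```text
0.7074310331947192 32.68982133037753
lift d [ 0.0006  0.0002 -0.165 ] roll -0.0 | from [ 0.5419 -0.2737  0.04  ] -0.1281 to [ 0.5419 -0.2737  0.205 ]
n3 hi d [ 0.076  -0.3797 -0.1652] roll -0.0 | from [ 0.5419 -0.2737  0.04  ] -0.1281 to [0.6652 0.0934 0.205 ]
n3 lo d [ 0.0756 -0.3798 -0.0662] roll -0.0 | from [ 0.5419 -0.2737  0.04  ] -0.1281 to [0.6652 0.0934 0.106 ]
```

Call:
step_arm --commands '[{"fingers": 1, "dx": 0, "dy": 0, "dz": -0.04, "roll": 0}, {"fingers": 1, "dx": 0, "dy": 0, "dz": -0.1, "roll": 0}, {"fingers": 1, "dx": 0, "dy": 0, "dz": -0.165, "roll": 0}, {"fingers": 1, "dx": 0.015, "dy": -0.04, "dz": -0.165, "roll": 0}, {"fingers": 1, "dx": 0.035, "dy": -0.1, "dz": -0.165, "roll": 0}, {"fingers": 1, "dx": 0.05, "dy": -0.16, "dz": -0.165, "roll": 0}, {"fingers": 1, "dx": 0.06, "dy": -0.22, "dz": -0.165, "roll": 0}, {"fingers": 1, "dx": 0.07, "dy": -0.28, "dz": -0.165, "roll": 0}]'

```text
time: 7.8
tool_pos: [0.6458, -0.0024, 0.2028]
tcp_rot: [3.135, -0.201, 0.001]
wrist_force: [0.5, -1.0, -1.7]
width: 0.705
grip_force: 33.8
```

Call:
step_arm --commands '[{"fingers": 1, "dx": 0.006, "dy": -0.05, "dz": 0, "roll": 0}, {"fingers": 1, "dx": 0.006, "dy": -0.085, "dz": 0, "roll": 0}, {"fingers": 1, "dx": 0.006, "dy": -0.1, "dz": 0, "roll": 0}, {"fingers": 1, "dx": 0.006, "dy": -0.1, "dz": 0, "roll": 0}, {"fingers": 1, "dx": 0.006, "dy": -0.1, "dz": 0, "roll": 0}, {"fingers": 1, "dx": 0.006, "dy": -0.1, "dz": 0.04, "roll": 0}]'

```text
time: 8.55
tool_pos: [0.6679, 0.0928, 0.1673]
tcp_rot: [-3.134, 0.204, -0.015]
wrist_force: [0.6, -0.9, -0.6]
width: 0.708
grip_force: 33.8
```

```bash
python3 - <<'E'
from h import *
ps=np.load("ps.npy"); print(read_state()["width"],read_state()["wrist_force"])
plan(*put(ps,[(37,55,106)])[0],ps[2],"n3 lo")
im,d=read_camera("side"); crop(im,"c2",250,150,150,130,5)
E
```

```text
0.7079826990706131 [ 0.60507921 -0.86659444 -0.62050606]
n3 lo d [-0.0033 -0.0001  0.0613] roll -0.1 | from [0.6679 0.0928 0.1673] -0.1298 to [0.6652 0.0934 0.106 ]
```

View pics/c2.png

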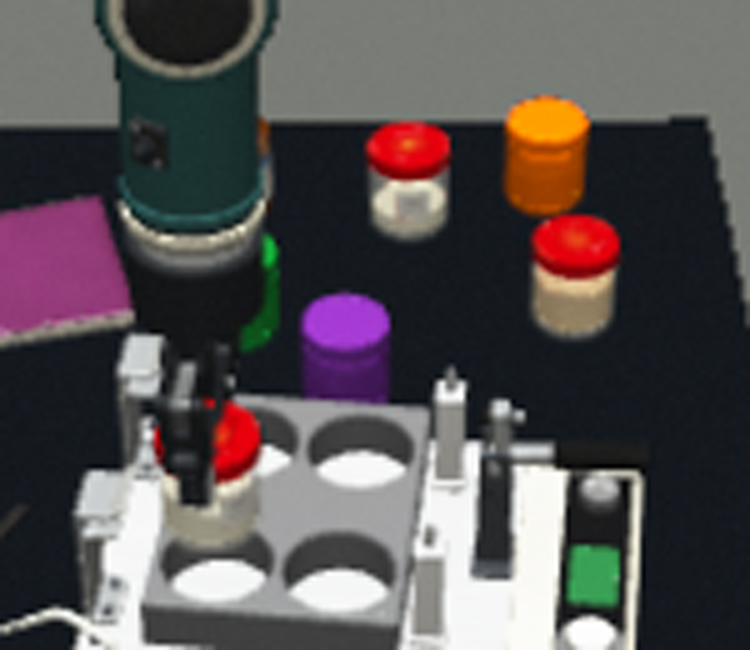

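```bash
cat >> h.py <<'E'
def inv(p,X):
    X=np.atleast_2d(X); a=p[2]; d=X[:,:2]-p[:2]; return np.c_[d[:,0]*np.cos(a)+d[:,1]*np.sin(a),-d[:,0]*np.sin(a)+d[:,1]*np.cos(a)]*1000
def reds(n,xy,rad=.06):
    c=calibration(n); im,d=read_camera(n); P=cloud(c,d); hsv=cv2.cvtColor(im,cv2.COLOR_BGR2HSV)
    m=((hsv[...,0]<6)|(hsv[...,0]>174))&(hsv[...,1]>150)&(hsv[...,2]>90)&(d>0)&(np.hypot(P[...,0]-xy[0],P[...,1]-xy[1])<rad)
    q=P[m]; h=np.percentile(q[:,2],85); t=q[q[:,2]>h-.008]; lo,hi=np.percentile(t,[1,99],axis=0)
    return ((lo+hi)/2).round(4),(hi-lo).round(3),h.round(4),m.sum()
E
python3 - <<'E'
from h import *
ps=np.load("ps.npy"); p,t,R=pose()
for n in("side","top"):
    r=reds(n,p[:2]); print(n,r,inv(ps,r[0][None]).round(1))
print("tcp",inv(ps,p[None]).round(1))
plan(*put(ps,[(37,55,106)])[0],ps[2],"n3 lo")
E
```

```text
side (array([0.6593, 0.099 , 0.2108]), array([0.058, 0.073, 0.052]), np.float64(0.1918), np.int64(127)) [[30.4 59.8]]
top (array([0.6427, 0.0932, 0.2211]), array([0.024, 0.054, 0.077]), np.float64(0.1903), np.int64(159)) [[14.7 51.9]]
tcp [[34.3 53.4]]
n3 lo d [ 0.0037 -0.0015  0.0538] roll -0.1 | from [0.6617 0.0924 0.1598] -0.1299 to [0.6652 0.0934 0.106 ]
```

Call:
step_arm --commands '[{"fingers": 1, "dx": 0, "dy": 0, "dz": 0, "roll": 0}, {"fingers": 1, "dx": 0, "dy": 0, "dz": 0, "roll": 0}, {"fingers": 1, "dx": 0, "dy": 0, "dz": 0, "roll": 0}, {"fingers": 1, "dx": 0, "dy": 0, "dz": 0, "roll": 0}]'

```text
time: 9.2
tool_pos: [0.6646, 0.0944, 0.1634]
tcp_rot: [-3.135, 0.201, -0.002]
wrist_force: [0.1, -0.7, -1.9]
width: 0.707
grip_force: 33.8
```

```bash
python3 - <<'E'
from h import *
ps=np.load("ps.npy"); p,t,R=pose()
r=reds("side",p[:2],.04); print(r,inv(ps,r[0][None]).round(1))
print("tcp",inv(ps,p[None]).round(1))
plan(*put(ps,[(37,55,106)])[0],ps[2],"n3 lo")
c=calibration("side"); im,d=read_camera("side"); P=cloud(c,d)
hsv=cv2.cvtColor(im,cv2.COLOR_BGR2HSV); m=((hsv[...,0]<6)|(hsv[...,0]>174))&(hsv[...,1]>150)&(hsv[...,2]>70)
u=proj(c,[p+[0,0,.03]])[0].astype(int); print(u)
m[:u[1]-25]=0;m[u[1]+25:]=0;m[:,:u[0]-25]=0;m[:,u[0]+25:]=0
v,uu=np.nonzero(m); print(uu.min(),uu.max(),v.min(),v.max())
print("lid edges x at z mid", at_height(c,[(uu.min(),v.mean()),(uu.max()+1,v.mean())],p[2]+.03).round(4))
E
```

```text
(array([0.6618, 0.0962, 0.2073]), array([0.058, 0.06 , 0.036]), np.float64(0.1971), np.int64(118)) [[33.2 57.3]]
tcp [[36.2 55.9]]
n3 lo d [0.0009 0.0009 0.0572] roll -0.0 | from [0.6644 0.0944 0.1632] -0.1279 to [0.6652 0.0934 0.106 ]
[291 237]
282 302 231 247
lid edges x at z mid [[0.6906 0.0999 0.1934]
 [0.6303 0.1009 0.1934]]
```

Call:
step_arm --commands '[{"fingers": 1, "dx": 0.003, "dy": 0, "dz": 0, "roll": 0}, {"fingers": 1, "dx": 0.003, "dy": 0, "dz": 0.02, "roll": 0}, {"fingers": 1, "dx": 0.003, "dy": 0, "dz": 0.035, "roll": 0}, {"fingers": 1, "dx": 0.003, "dy": 0, "dz": 0.047, "roll": 0}, {"fingers": 1, "dx": 0.003, "dy": 0, "dz": 0.056, "roll": 0}, {"fingers": 1, "dx": 0.003, "dy": 0, "dz": 0.058, "roll": 0}, {"fingers": 1, "dx": 0.003, "dy": 0, "dz": 0.058, "roll": 0}]'

```text
time: 10.18
tool_pos: [0.6674, 0.0939, 0.1049]
tcp_rot: [-3.135, 0.201, -0.001]
wrist_force: [-0.4, -0.4, -1.3]
width: 0.709
grip_force: 33.8
```

Call:
step_arm --commands '[{"fingers": 1, "dx": 0, "dy": 0, "dz": 0.001, "roll": 0}, {"fingers": -1, "dx": 0, "dy": 0, "dz": 0.001, "roll": 0}, {"fingers": -1, "dx": 0, "dy": 0, "dz": 0.001, "roll": 0}, {"fingers": -1, "dx": 0, "dy": 0, "dz": 0.0, "roll": 0}, {"fingers": -1, "dx": 0, "dy": 0, "dz": -0.03, "roll": 0}, {"fingers": -1, "dx": 0, "dy": 0, "dz": -0.09, "roll": 0}, {"fingers": -1, "dx": 0, "dy": 0.03, "dz": -0.11, "roll": 0}, {"fingers": -1, "dx": 0, "dy": 0.09, "dz": -0.11, "roll": 0}]'

```text
time: 11.18
tool_pos: [0.6582, 0.0056, 0.2189]
tcp_rot: [-3.135, 0.195, -0.012]
wrist_force: [0.5, 0.1, 0.3]
width: 0.995
grip_force: 0.0
```

```bash
python3 - <<'E'
from h import *
ps=np.load("ps.npy")
for n in("side","top"):
    r=reds(n,put(ps,[(37,55,0)])[0],.045); print(n,r,inv(ps,r[0][None]).round(1))
plan(.5384,-.380,.14,ps[2],"B hi")
E
```

```text
side (array([0.6642, 0.0964, 0.1349]), array([0.058, 0.06 , 0.01 ]), np.float64(0.1375), np.int64(269)) [[35.6 57.8]]
top (array([0.667 , 0.1059, 0.1339]), array([0.058, 0.032, 0.01 ]), np.float64(0.1362), np.int64(216)) [[37.2 67.6]]
B hi d [-0.0664  0.3916  0.077 ] roll -0.3 | from [ 6.556e-01 -3.000e-04  2.161e-01] -0.132 to [ 0.5384 -0.38    0.14  ]
```

Call:
step_arm --commands '[{"fingers": -1, "dx": -0.067, "dy": 0.394, "dz": 0.0, "roll": 0}, {"fingers": -1, "dx": -0.067, "dy": 0.394, "dz": 0.0, "roll": 0}, {"fingers": -1, "dx": -0.067, "dy": 0.394, "dz": 0.0, "roll": 0}, {"fingers": -1, "dx": -0.067, "dy": 0.394, "dz": 0.03, "roll": 0}, {"fingers": -1, "dx": -0.067, "dy": 0.394, "dz": 0.077, "roll": 0}, {"fingers": -1, "dx": -0.067, "dy": 0.394, "dz": 0.077, "roll": 0}, {"fingers": -1, "dx": -0.067, "dy": 0.394, "dz": 0.077, "roll": 0}, {"fingers": -1, "dx": -0.067, "dy": 0.394, "dz": 0.077, "roll": 0}]'

```text
time: 12.28
tool_pos: [0.5368, -0.3791, 0.1353]
tcp_rot: [-3.133, 0.207, 0.005]
wrist_force: [0.3, 0.2, -0.5]
width: 0.999
grip_force: 0.0
```

```bash
python3 - <<'E'
from h import *
plan(.5384,-.380,.04,-.1275,"B")
E
```

```text
B d [0.002  0.0009 0.0953] roll -0.3 | from [ 0.5368 -0.3791  0.1353] -0.1319 to [ 0.5384 -0.38    0.04  ]
```

Call:
step_arm --commands '[{"fingers": -1, "dx": 0, "dy": 0, "dz": 0.05, "roll": 0}, {"fingers": -1, "dx": 0, "dy": 0, "dz": 0.085, "roll": 0}, {"fingers": -1, "dx": 0, "dy": 0, "dz": 0.099, "roll": 0}, {"fingers": -1, "dx": 0, "dy": 0, "dz": 0.099, "roll": 0}, {"fingers": 1, "dx": 0, "dy": 0, "dz": 0.099, "roll": 0}, {"fingers": 1, "dx": 0, "dy": 0, "dz": 0.099, "roll": 0}, {"fingers": 1, "dx": 0, "dy": 0, "dz": 0.099, "roll": 0}, {"fingers": 1, "dx": 0, "dy": 0, "dz": 0.099, "roll": 0}]'

```text
time: 13.28
tool_pos: [0.5407, -0.3788, 0.0416]
tcp_rot: [3.133, -0.201, 0.006]
wrist_force: [-0.1, -0.3, 6.1]
width: 0.702
grip_force: 32.0
```

```bash
python3 - <<'E'
from h import *
ps=np.load("ps.npy");p,t,R=pose(); print(read_state()["width"],read_state()["grip_force"])
z=p[2]
plan(*put(ps,[(38,-55,1000*(z+.125))])[0],ps[2],"n2 hi"); plan(*put(ps,[(38,-55,1000*(z+.064))])[0],ps[2],"n2 lo")
E
```

```text
0.701634278892092 31.995775380637497
n2 hi d [ 0.0646 -0.374  -0.1254] roll -0.0 | from [ 0.5407 -0.3788  0.0416] -0.1284 to [ 0.6522 -0.0158  0.1666]
n2 lo d [ 0.0644 -0.3741 -0.0644] roll -0.0 | from [ 0.5407 -0.3788  0.0416] -0.1284 to [ 0.6522 -0.0158  0.1056]
```

Call:
step_arm --commands '[{"fingers": 1, "dx": 0, "dy": 0, "dz": -0.05, "roll": 0}, {"fingers": 1, "dx": 0, "dy": 0, "dz": -0.1, "roll": 0}, {"fingers": 1, "dx": 0.01, "dy": -0.05, "dz": -0.14, "roll": 0}, {"fingers": 1, "dx": 0.02, "dy": -0.11, "dz": -0.14, "roll": 0}, {"fingers": 1, "dx": 0.03, "dy": -0.17, "dz": -0.14, "roll": 0}, {"fingers": 1, "dx": 0.04, "dy": -0.23, "dz": -0.14, "roll": 0}, {"fingers": 1, "dx": 0.055, "dy": -0.29, "dz": -0.14, "roll": 0}, {"fingers": 1, "dx": 0.066, "dy": -0.34, "dz": -0.14, "roll": 0}]'

```text
time: 14.28
tool_pos: [0.6483, -0.0465, 0.1792]
tcp_rot: [-3.135, 0.2, -0.001]
wrist_force: [1.4, -1.3, -1.0]
width: 0.703
grip_force: 33.5
```

Call:
step_arm --commands '[{"fingers": 1, "dx": 0, "dy": -0.025, "dz": 0, "roll": 0}, {"fingers": 1, "dx": 0, "dy": -0.034, "dz": 0, "roll": 0}, {"fingers": 1, "dx": 0, "dy": -0.034, "dz": 0, "roll": 0}, {"fingers": 1, "dx": 0, "dy": -0.034, "dz": 0.015, "roll": 0}, {"fingers": 1, "dx": 0, "dy": -0.034, "dz": 0.015, "roll": 0}, {"fingers": 1, "dx": 0, "dy": -0.034, "dz": 0.015, "roll": 0}, {"fingers": 1, "dx": 0, "dy": -0.034, "dz": 0.015, "roll": 0}]'

```text
time: 15.15
tool_pos: [0.6524, -0.0156, 0.1639]
tcp_rot: [3.135, -0.202, 0.001]
wrist_force: [-1.2, 1.9, -1.7]
width: 0.697
grip_force: 33.5
```

```bash
python3 - <<'E'
from h import *
ps=np.load("ps.npy"); p,t,R=pose()
c=calibration("side"); im,d=read_camera("side")
hsv=cv2.cvtColor(im,cv2.COLOR_BGR2HSV); m=((hsv[...,0]<6)|(hsv[...,0]>174))&(hsv[...,1]>150)&(hsv[...,2]>70)
u=proj(c,[p+[0,0,.03]])[0].astype(int); print(u)
m[:u[1]-15]=0;m[u[1]+15:]=0;m[:,:u[0]-25]=0;m[:,u[0]+25:]=0
v,uu=np.nonzero(m); print(uu.min(),uu.max(),v.min(),v.max())
e=at_height(c,[(uu.min(),v.mean()),(uu.max()+1,v.mean())],p[2]+.03); print("lid mid",e.mean(0).round(4),np.ptp(e[:,0]).round(4),"tcp",p.round(4),inv(ps,p).round(1))
plan(*put(ps,[(38,-55,106)])[0],ps[2],"n2 lo")
E
```

```text
[296 213]
287 307 208 223
lid mid [ 0.649  -0.0076  0.1939] 0.0638 tcp [ 0.6524 -0.0156  0.1639] [[ 38.1 -54.7]]
n2 lo d [-0.0002  0.0004  0.058 ] roll -0.1 | from [ 0.6524 -0.0155  0.164 ] -0.1285 to [ 0.6522 -0.0158  0.106 ]
```

Call:
step_arm --commands '[{"fingers": 1, "dx": 0.001, "dy": 0, "dz": 0.02, "roll": 0}, {"fingers": 1, "dx": 0.001, "dy": 0, "dz": 0.037, "roll": 0}, {"fingers": 1, "dx": 0.001, "dy": 0, "dz": 0.05, "roll": 0}, {"fingers": 1, "dx": 0.001, "dy": 0, "dz": 0.058, "roll": 0}, {"fingers": 1, "dx": 0.001, "dy": 0, "dz": 0.059, "roll": 0}, {"fingers": 1, "dx": 0.001, "dy": 0, "dz": 0.059, "roll": 0}]'

```text
time: 15.95
tool_pos: [0.6541, -0.0153, 0.1056]
tcp_rot: [3.135, -0.201, 0.003]
wrist_force: [-0.5, -0.6, 3.6]
width: 0.703
grip_force: 33.9
```

Call:
step_arm --commands '[{"fingers": -1, "dx": 0, "dy": 0, "dz": 0.0, "roll": 0}, {"fingers": -1, "dx": 0, "dy": 0, "dz": 0.0, "roll": 0}, {"fingers": -1, "dx": 0, "dy": 0, "dz": 0.0, "roll": 0}, {"fingers": -1, "dx": 0, "dy": 0, "dz": -0.03, "roll": 0}, {"fingers": -1, "dx": 0, "dy": 0, "dz": -0.09, "roll": 0}, {"fingers": -1, "dx": 0, "dy": 0.03, "dz": -0.11, "roll": 0}, {"fingers": -1, "dx": 0, "dy": 0.09, "dz": -0.11, "roll": 0}, {"fingers": -1, "dx": 0, "dy": 0.12, "dz": -0.11, "roll": 0}]'

```text
time: 16.95
tool_pos: [0.6376, -0.1365, 0.2154]
tcp_rot: [3.134, -0.202, 0.002]
wrist_force: [0.1, -0.4, -0.1]
width: 0.998
grip_force: 0.0
```

```bash
python3 - <<'E'
from h import *
ps=np.load("ps.npy")
for n in("side","top"):
    r=reds(n,put(ps,[(37,-55,0)])[0],.045); print(n,r,inv(ps,r[0][None]).round(1))
r=reds("side",(.421,-.258),.05); print("C",r)
plan(.421,-.258,.14,ps[2],"C hi")
E
```

```text
side (array([ 0.6499, -0.0157,  0.1354]), array([0.057, 0.063, 0.011]), np.float64(0.1371), np.int64(240)) [[ 35.7 -55.2]]
top (array([ 0.6502, -0.0165,  0.134 ]), array([0.057, 0.058, 0.011]), np.float64(0.1363), np.int64(422)) [[ 36.1 -55.9]]
C (array([ 0.4194, -0.2581,  0.0716]), array([0.056, 0.064, 0.01 ]), np.float64(0.0736), np.int64(179))
C hi d [-0.1986  0.1495  0.0745] roll -0.2 | from [ 0.6375 -0.1356  0.2145] -0.1308 to [ 0.421 -0.258  0.14 ]
```

Call:
step_arm --commands '[{"fingers": -1, "dx": -0.199, "dy": 0.15, "dz": 0.0, "roll": 0}, {"fingers": -1, "dx": -0.199, "dy": 0.15, "dz": 0.0, "roll": 0}, {"fingers": -1, "dx": -0.199, "dy": 0.15, "dz": 0.0, "roll": 0}, {"fingers": -1, "dx": -0.199, "dy": 0.15, "dz": 0.04, "roll": 0}, {"fingers": -1, "dx": -0.199, "dy": 0.15, "dz": 0.0745, "roll": 0}, {"fingers": -1, "dx": -0.199, "dy": 0.15, "dz": 0.0745, "roll": 0}, {"fingers": -1, "dx": -0.199, "dy": 0.15, "dz": 0.0745, "roll": 0}]'

```text
time: 17.98
tool_pos: [0.4228, -0.2573, 0.1414]
tcp_rot: [3.135, -0.199, 0.002]
wrist_force: [0.3, 0.5, 1.2]
width: 0.997
grip_force: 0.0
```

```bash
python3 - <<'E'
from h import *
plan(.421,-.258,.04,-.1275,"C")
E
```

```text
C d [-0.0019  0.0009  0.1014] roll 0.0 | from [ 0.4228 -0.2573  0.1414] -0.1269 to [ 0.421 -0.258  0.04 ]
```

Call:
step_arm --commands '[{"fingers": -1, "dx": -0.002, "dy": 0, "dz": 0.05, "roll": 0}, {"fingers": -1, "dx": -0.002, "dy": 0, "dz": 0.085, "roll": 0}, {"fingers": -1, "dx": -0.002, "dy": 0, "dz": 0.1, "roll": 0}, {"fingers": -1, "dx": -0.002, "dy": 0, "dz": 0.1, "roll": 0}, {"fingers": 1, "dx": -0.002, "dy": 0, "dz": 0.1, "roll": 0}, {"fingers": 1, "dx": -0.002, "dy": 0, "dz": 0.1, "roll": 0}, {"fingers": 1, "dx": -0.002, "dy": 0, "dz": 0.1, "roll": 0}, {"fingers": 1, "dx": -0.002, "dy": 0, "dz": 0.1, "roll": 0}]'

```text
time: 18.98
tool_pos: [0.4211, -0.2584, 0.0425]
tcp_rot: [3.133, -0.201, 0.006]
wrist_force: [0.5, 1.1, 6.8]
width: 0.697
grip_force: 31.7
```

```bash
python3 - <<'E'
from h import *
ps=np.load("ps.npy");p,t,R=pose(); print(read_state()["width"],read_state()["grip_force"])
z=p[2]
plan(*put(ps,[(-36,-55,1000*(z+.125))])[0],ps[2],"n0 hi")
E
```

```text
0.6974619071243268 31.711387627030945
n0 hi d [ 0.1247 -0.2699 -0.1249] roll -0.0 | from [ 0.4211 -0.2584  0.0425] -0.1283 to [ 0.5788 -0.0064  0.1675]
```

Call:
step_arm --commands '[{"fingers": 1, "dx": 0, "dy": 0, "dz": -0.05, "roll": 0}, {"fingers": 1, "dx": 0, "dy": 0, "dz": -0.1, "roll": 0}, {"fingers": 1, "dx": 0.02, "dy": -0.05, "dz": -0.14, "roll": 0}, {"fingers": 1, "dx": 0.045, "dy": -0.11, "dz": -0.14, "roll": 0}, {"fingers": 1, "dx": 0.07, "dy": -0.16, "dz": -0.14, "roll": 0}, {"fingers": 1, "dx": 0.1, "dy": -0.21, "dz": -0.14, "roll": 0}, {"fingers": 1, "dx": 0.12, "dy": -0.25, "dz": -0.14, "roll": 0}, {"fingers": 1, "dx": 0.126, "dy": -0.27, "dz": -0.14, "roll": 0}]'

```text
time: 19.98
tool_pos: [0.58, -0.0037, 0.1809]
tcp_rot: [-3.135, 0.198, -0.002]
wrist_force: [0.0, 0.1, -0.9]
width: 0.697
grip_force: 33.7
```

Call:
step_arm --commands '[{"fingers": 1, "dx": 0, "dy": 0, "dz": 0, "roll": 0}, {"fingers": 1, "dx": 0, "dy": 0, "dz": 0.015, "roll": 0}, {"fingers": 1, "dx": 0, "dy": 0, "dz": 0.015, "roll": 0}, {"fingers": 1, "dx": 0, "dy": 0, "dz": 0.015, "roll": 0}, {"fingers": 1, "dx": 0, "dy": 0, "dz": 0.015, "roll": 0}]'

```text
time: 20.6
tool_pos: [0.5788, -0.0062, 0.1655]
tcp_rot: [3.135, -0.202, 0.001]
wrist_force: [-0.5, -0.5, -0.8]
width: 0.701
grip_force: 33.7
```

```bash
python3 - <<'E'
from h import *
ps=np.load("ps.npy"); p,t,R=pose()
c=calibration("side"); im,d=read_camera("side")
hsv=cv2.cvtColor(im,cv2.COLOR_BGR2HSV); m=((hsv[...,0]<6)|(hsv[...,0]>174))&(hsv[...,1]>150)&(hsv[...,2]>70)
u=proj(c,[p+[0,0,.03]])[0].astype(int); print(u)
m[:u[1]-15]=0;m[u[1]+12:]=0;m[:,:u[0]-15]=0;m[:,u[0]+25:]=0
v,uu=np.nonzero(m); print(uu.min(),uu.max(),v.min(),v.max())
e=at_height(c,[(uu.min(),v.mean()),(uu.max()+1,v.mean())],p[2]+.03); print("lid mid",e.mean(0).round(4),np.ptp(e[:,0]).round(4),"tcp",p.round(4),inv(ps,p).round(1))
plan(*put(ps,[(-36,-55,106)])[0],ps[2],"n0 lo")
E
```

```text
[320 215]
305 331 211 226
lid mid [0.5853 0.0073 0.1955] 0.0813 tcp [ 0.5788 -0.0062  0.1655] [[-36.  -54.8]]
n0 lo d [-0.0001  0.0003  0.0596] roll -0.1 | from [ 0.5789 -0.0061  0.1656] -0.1287 to [ 0.5788 -0.0064  0.106 ]
```

Call:
step_arm --commands '[{"fingers": 1, "dx": 0, "dy": 0, "dz": 0.02, "roll": 0}, {"fingers": 1, "dx": 0, "dy": 0, "dz": 0.037, "roll": 0}, {"fingers": 1, "dx": 0, "dy": 0, "dz": 0.05, "roll": 0}, {"fingers": 1, "dx": 0, "dy": 0, "dz": 0.058, "roll": 0}, {"fingers": 1, "dx": 0, "dy": 0, "dz": 0.059, "roll": 0}, {"fingers": 1, "dx": 0, "dy": 0, "dz": 0.059, "roll": 0}]'

```text
time: 21.4
tool_pos: [0.5794, -0.0057, 0.1067]
tcp_rot: [3.135, -0.201, 0.002]
wrist_force: [-1.1, -0.4, 1.4]
width: 0.699
grip_force: 34.0
```

Call:
step_arm --commands '[{"fingers": -1, "dx": 0, "dy": 0, "dz": 0.0, "roll": 0}, {"fingers": -1, "dx": 0, "dy": 0, "dz": 0.0, "roll": 0}, {"fingers": -1, "dx": 0, "dy": 0, "dz": 0.0, "roll": 0}, {"fingers": -1, "dx": 0, "dy": 0, "dz": -0.03, "roll": 0}, {"fingers": -1, "dx": 0, "dy": 0, "dz": -0.09, "roll": 0}, {"fingers": -1, "dx": -0.02, "dy": 0.03, "dz": -0.13, "roll": 0}, {"fingers": -1, "dx": -0.08, "dy": 0.03, "dz": -0.13, "roll": 0}, {"fingers": -1, "dx": -0.12, "dy": 0.03, "dz": -0.13, "roll": 0}]'

```text
time: 22.4
tool_pos: [0.4544, -0.0202, 0.2368]
tcp_rot: [-3.135, 0.202, -0.001]
wrist_force: [-0.5, -0.5, -0.3]
width: 1.0
grip_force: 0.0
```

```bash
python3 - <<'E'
from h import *
ps=np.load("ps.npy")
for q in ((37,55),(37,-55),(-37,-55)):
  for n in("side","top"):
    r=reds(n,put(ps,[(*q,0)])[0],.04); print(n,r,inv(ps,r[0][None]).round(1))
im,d=read_camera("top"); cv2.imwrite("top2.png",im)
a=cv2.resize(im[225:325,160:255],None,fx=6,fy=6,interpolation=cv2.INTER_CUBIC); cv2.imwrite("pics/cov2.png",a)
b=cv2.imread("top.png")[225:325,160:255]; print("cover moved?",np.abs(b.astype(int)-im[225:325,160:255]).mean())
E
```

```text
side (array([0.6642, 0.0956, 0.1353]), array([0.058, 0.06 , 0.011]), np.float64(0.137), np.int64(268)) [[35.7 57. ]]
top (array([0.6662, 0.094 , 0.1341]), array([0.056, 0.056, 0.012]), np.float64(0.136), np.int64(418)) [[37.9 55.7]]
side (array([ 0.6498, -0.0179,  0.1347]), array([0.056, 0.062, 0.01 ]), np.float64(0.1374), np.int64(241)) [[ 35.9 -57.4]]
top (array([ 0.6505, -0.0166,  0.1337]), array([0.056, 0.058, 0.011]), np.float64(0.1356), np.int64(423)) [[ 36.4 -56. ]]
side (array([ 0.5781, -0.0037,  0.1348]), array([0.056, 0.06 , 0.011]), np.float64(0.1373), np.int64(238)) [[-37.1 -52.4]]
top (array([ 0.5994, -0.0055,  0.1339]), array([0.018, 0.05 , 0.011]), np.float64(0.1357), np.int64(114)) [[-15.7 -51.5]]
cover moved? 2.6222456140350876
```

```bash
cat >> h.py <<'E'
def tips():
    p,t,R=pose(); c=calibration("wrist"); im,d=read_camera("wrist"); P=(cloud(c,d)-p)@R
    m=(d>0)&(abs(P[...,0])<.02)&(abs(P[...,1])<.065)&(abs(P[...,2])<.06)
    q=P[m]; print("width",read_state()["width"],len(q),"L/R tip z",[np.percentile(q[s,2],[95,99,100]).round(4).tolist() for s in (q[:,1]<0,q[:,1]>0)],"y",q[:,1].min().round(4),q[:,1].max().round(4),"inner",abs(q[:,1]).min().round(4),"x",q[:,0].min().round(4),q[:,0].max().round(4))
E
python3 - <<'E'
from h import *
tips()
a=cv2.cvtColor(cv2.imread("top.png"),cv2.COLOR_BGR2GRAY)[215:335,145:265]; b=cv2.cvtColor(cv2.imread("top2.png"),cv2.COLOR_BGR2GRAY)[215:335,145:265]
print(cv2.findTransformECC(a,b,np.eye(2,3,dtype=np.float32),cv2.MOTION_EUCLIDEAN,(3,200,1e-6)))
pc=np.load("pc.npy"); plan(*put(pc,[(-42,0,120)])[0],pc[2],"cover hi")
E
```

```text
width 0.9996094279528418 10809 L/R tip z [[-0.0182, -0.0143, -0.0125], [-0.018, -0.0142, -0.012]] y -0.065 0.065 inner 0.0401 x -0.0129 0.0131
(0.9999082899297073, array([[ 1.0000000e+00, -2.9864575e-05,  2.3137592e-03],
       [ 2.9864575e-05,  1.0000000e+00,  2.1219319e-03]], dtype=float32))
cover hi d [-0.09   -0.3411  0.1162] roll -18.5 | from [ 0.4569 -0.0202  0.2362] -0.128 to [0.4112 0.3297 0.12  ]
```

Call:
step_arm --commands '[{"fingers": -0.6, "dx": -0.09, "dy": -0.341, "dz": 0, "roll": -18.5}, {"fingers": -0.6, "dx": -0.09, "dy": -0.341, "dz": 0, "roll": -18.5}, {"fingers": -0.6, "dx": -0.09, "dy": -0.341, "dz": 0, "roll": -18.5}, {"fingers": -0.6, "dx": -0.09, "dy": -0.341, "dz": 0.04, "roll": -18.5}, {"fingers": -0.6, "dx": -0.09, "dy": -0.341, "dz": 0.08, "roll": -18.5}, {"fingers": -0.6, "dx": -0.09, "dy": -0.341, "dz": 0.116, "roll": -18.5}, {"fingers": -0.6, "dx": -0.09, "dy": -0.341, "dz": 0.116, "roll": -18.5}, {"fingers": -0.6, "dx": -0.09, "dy": -0.341, "dz": 0.116, "roll": -18.5}]' --squeeze 20

```text
time: 23.8
tool_pos: [0.4094, 0.3294, 0.1184]
tcp_rot: [3.124, 0.308, -0.006]
wrist_force: [0.7, 0.4, -0.1]
width: 0.8
grip_force: 0.0
```

Call:
step_arm --commands '[{"fingers": -0.6, "dx": 0, "dy": 0, "dz": 0, "roll": 0}, {"fingers": -0.6, "dx": 0, "dy": 0, "dz": 0, "roll": 0}, {"fingers": -0.6, "dx": 0, "dy": 0, "dz": 0, "roll": 0}]'

```text
time: 24.18
tool_pos: [0.4114, 0.3294, 0.1218]
tcp_rot: [-3.126, -0.303, -0.004]
wrist_force: [-0.3, 0.3, 0.9]
width: 0.796
grip_force: 0.0
```

```bash
python3 - <<'E'
from h import *
tips()
pc=np.load("pc.npy"); plan(*put(pc,[(-42,0,0)])[0],pc[2],"cover lo")
im,d=read_camera("wrist"); cv2.imwrite("pics/w2.png",im)
E
```

```text
width 0.8017147178039693 14839 L/R tip z [[-0.0146, -0.0093, -0.0063], [-0.0147, -0.0092, -0.0062]] y -0.065 0.065 inner 0.0294 x -0.0135 0.0138
cover lo d [-0.     -0.0002  0.1214] roll -0.0 | from [0.4111 0.3294 0.1214] 0.1937 to [0.4112 0.3297 0.    ]
```

View pics/w2.png

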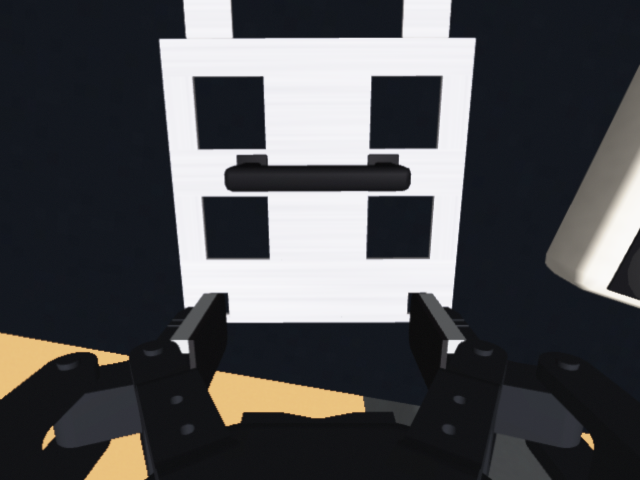

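Call:
step_arm --commands '[{"fingers": -1, "dx": 0, "dy": 0, "dz": 0.05, "roll": 0}, {"fingers": -1, "dx": 0, "dy": 0, "dz": 0.09, "roll": 0}, {"fingers": -1, "dx": 0, "dy": 0, "dz": 0.115, "roll": 0}, {"fingers": -1, "dx": 0, "dy": 0, "dz": 0.1265, "roll": 0}, {"fingers": -1, "dx": 0, "dy": 0, "dz": 0.1265, "roll": 0}, {"fingers": -1, "dx": 0, "dy": 0, "dz": 0.1265, "roll": 0}]'

```text
time: 25.02
tool_pos: [0.4113, 0.3304, -0.005]
tcp_rot: [-3.125, -0.305, -0.003]
wrist_force: [-0.2, 0.6, -0.4]
width: 0.999
grip_force: 0.0
```

Call:
step_arm --commands '[{"fingers": 1, "dx": 0, "dy": 0, "dz": 0, "roll": 0}, {"fingers": 1, "dx": 0, "dy": 0, "dz": 0, "roll": 0}, {"fingers": 1, "dx": 0, "dy": 0, "dz": 0, "roll": 0}, {"fingers": 1, "dx": 0, "dy": 0, "dz": 0, "roll": 0}]'

```text
time: 25.52
tool_pos: [0.4112, 0.3302, -0.0047]
tcp_rot: [-3.126, -0.306, -0.003]
wrist_force: [-0.8, -1.9, 5.9]
width: 0.758
grip_force: 21.2
```

Call:
step_arm --commands '[{"fingers": 1, "dx": 0, "dy": 0, "dz": -0.008, "roll": 0}, {"fingers": 1, "dx": 0, "dy": 0, "dz": -0.016, "roll": 0}, {"fingers": 1, "dx": 0, "dy": 0, "dz": -0.024, "roll": 0}, {"fingers": 1, "dx": 0, "dy": 0, "dz": -0.032, "roll": 0}, {"fingers": 1, "dx": 0, "dy": 0, "dz": -0.04, "roll": 0}, {"fingers": 1, "dx": 0, "dy": 0, "dz": -0.04, "roll": 0}]'

```text
time: 26.28
tool_pos: [0.4109, 0.3301, 0.0347]
tcp_rot: [-3.126, -0.306, -0.003]
wrist_force: [0.6, 0.4, -3.2]
width: 0.758
grip_force: 22.9
```

```bash
python3 - <<'E'
from h import *
c=calibration("side"); im,d=read_camera("side"); 
cv2.imwrite("pics/c3.png",cv2.resize(im[280:410,300:440],None,fx=5,fy=4.6,interpolation=cv2.INTER_CUBIC))
# plane of cover from both cams
p,t,R=pose()
for n in ("side","top"):
    c=calibration(n); im,d=read_camera(n); P=cloud(c,d)
    m=(d>0)&(im.min(2)>150)&(np.hypot(P[...,0]-.45,P[...,1]-.338)<.13)&(P[...,2]<.15)&(P[...,2]>-.02)
    q=P[m]; 
    for _ in range(4):
        A=np.c_[q[:,:2]-[.4524,.3378],np.ones(len(q))]; k=np.linalg.lstsq(A,q[:,2],rcond=None)[0]; e=q[:,2]-A@k; q=q[abs(e)<.006]
    print(n,len(q),"slope x,y,z0",k.round(4), "e",e.std().round(4))
E
```

```text
side 2322 slope x,y,z0 [-0.0353 -0.0066  0.0415] e 0.0022
top 1782 slope x,y,z0 [-0.0417 -0.0159  0.0395] e 0.0025
```

View pics/c3.png

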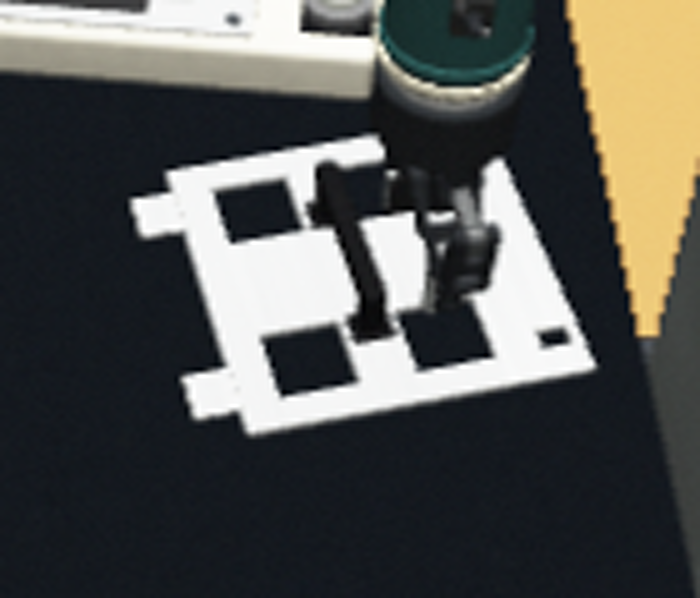

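Call:
step_arm --commands '[{"fingers": 1, "dx": 0, "dy": 0, "dz": -0.062, "roll": 0}, {"fingers": 1, "dx": 0, "dy": 0, "dz": -0.11, "roll": 0}, {"fingers": 1, "dx": 0, "dy": 0, "dz": -0.14, "roll": 0}, {"fingers": 1, "dx": 0, "dy": 0, "dz": -0.15, "roll": 0}, {"fingers": 1, "dx": 0, "dy": 0, "dz": -0.145, "roll": 0}, {"fingers": 1, "dx": 0, "dy": 0, "dz": -0.12, "roll": 0}, {"fingers": 1, "dx": 0, "dy": 0, "dz": -0.06, "roll": 0}, {"fingers": 1, "dx": 0, "dy": 0, "dz": -0.06, "roll": 0}]'

```text
time: 27.42
tool_pos: [0.404, 0.3251, 0.0858]
tcp_rot: [3.118, 0.305, -0.023]
wrist_force: [-1.2, -0.1, -2.8]
width: 0.755
grip_force: 22.8
```

```bash
cat >> h.py <<'E'
def coverplane(c0,rad=.13):
    "tilt of the white plate near the tool: slope along tool x and y, height of top at tool axis minus TCP"
    p,t,R=pose()
    for n in ("side","top"):
        c=calibration(n); im,d=read_camera(n); P=cloud(c,d)
        L=(P-p)@R
        m=(d>0)&(im.min(2)>140)&(abs(L[...,0]-c0)<rad)&(abs(L[...,1])<.11)&(abs(L[...,2])<.06)
        q=L[m]
        for _ in range(6):
            A=np.c_[q[:,:2],np.ones(len(q))]; k=np.linalg.lstsq(A,-q[:,2],rcond=None)[0]; e=-q[:,2]-A@k; q=q[abs(e)<max(.006,1.5*e.std())]
        print(n,len(q),"slope",k.round(4),"e",e.std().round(4))
E
python3 - <<'E'
from h import *
coverplane(.04)
E
```

```text
side 2518 slope [-0.2814  0.0014  0.0068] e 0.0023
top 2081 slope [-0.3058 -0.0014  0.0099] e 0.0025
```

Call:
step_arm --commands '[{"fingers": 1, "dx": 0, "dy": 0, "dz": 0, "roll": 0}, {"fingers": 1, "dx": 0, "dy": 0, "dz": 0, "roll": 0}, {"fingers": 1, "dx": 0, "dy": 0, "dz": -0.02, "roll": 0}, {"fingers": 1, "dx": 0, "dy": 0, "dz": -0.05, "roll": 0}, {"fingers": 1, "dx": 0, "dy": 0, "dz": -0.09, "roll": 0}, {"fingers": 1, "dx": 0, "dy": 0, "dz": -0.13, "roll": 0}, {"fingers": 1, "dx": 0, "dy": 0, "dz": -0.17, "roll": 0}, {"fingers": 1, "dx": 0, "dy": 0, "dz": -0.19, "roll": 0}]' --squeeze 40

```text
time: 28.52
tool_pos: [0.4115, 0.3306, 0.288]
tcp_rot: [-3.123, -0.305, -0.009]
wrist_force: [1.0, 0.2, -2.5]
width: 0.69
grip_force: 47.9
```

```bash
python3 - <<'E'
from h import *
ps=np.load("ps.npy"); print(read_state()["width"],read_state()["grip_force"])
plan(*put(ps,[(-65,0,290)])[0],ps[2])
coverplane(.04)
E
```

```text
0.6901754862414914 47.912004590034485
 d [ 0.0888  0.3017 -0.0023] roll 18.5 | from [0.4115 0.3306 0.288 ] 0.1949 to [0.5571 0.0518 0.29  ]
side 1345 slope [-1.4285e+00  8.0000e-04 -7.1000e-03] e 0.0025
top 1294 slope [-1.2574e+00  2.7000e-03 -1.1000e-03] e 0.0021
```

Call:
step_arm --commands '[{"fingers": 1, "dx": 0, "dy": 0, "dz": 0.02, "roll": 0}, {"fingers": 1, "dx": 0, "dy": 0, "dz": 0.045, "roll": 0}, {"fingers": 1, "dx": 0, "dy": 0, "dz": 0.07, "roll": 0}, {"fingers": 1, "dx": 0, "dy": 0, "dz": 0.095, "roll": 0}, {"fingers": 1, "dx": 0, "dy": 0, "dz": 0.115, "roll": 0}, {"fingers": 1, "dx": 0, "dy": 0, "dz": 0.13, "roll": 0}, {"fingers": 1, "dx": 0, "dy": 0, "dz": 0.135, "roll": 0}, {"fingers": 1, "dx": 0, "dy": 0, "dz": 0.135, "roll": 0}]' --squeeze 20

```text
time: 29.62
tool_pos: [0.4098, 0.3294, 0.1479]
tcp_rot: [3.126, 0.306, -0.002]
wrist_force: [-0.7, -0.4, -1.5]
width: 0.694
grip_force: 45.3
```

```bash
python3 - <<'E'
from h import *
s=read_state(); print(s["width"],s["grip_force"],s["wrist_force"],s["torque"])
coverplane(.04)
im,d=read_camera("side"); cv2.imwrite("pics/c4.png",cv2.resize(im[230:390,290:440],None,fx=4,fy=3.7,interpolation=cv2.INTER_CUBIC))
E
```

```text
0.6939563515075867 45.25337040424347 [-0.68851897 -0.39532437 -1.51420842] [-0.02270832  0.08738297  0.01728487]
side 967 slope [-1.8596e+00  1.1000e-03 -1.2500e-02] e 0.0027
top 685 slope [-1.8109  0.0027 -0.0067] e 0.0024
```

View pics/c4.png

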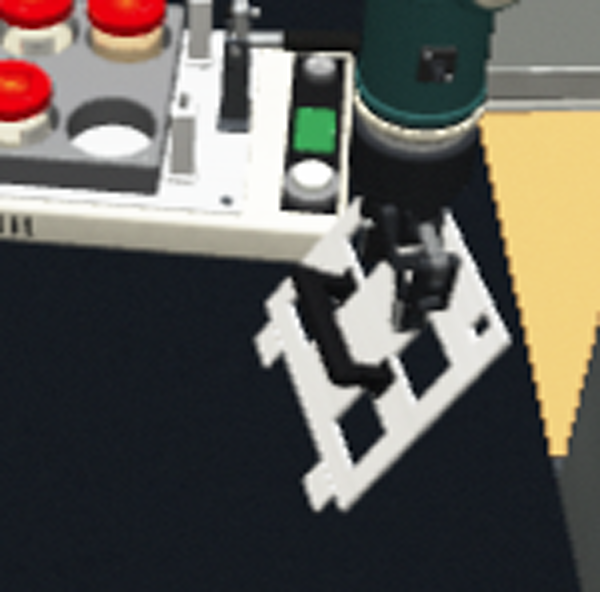

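Call:
step_arm --commands '[{"fingers": 1, "dx": 0.03, "dy": 0, "dz": 0, "roll": 0}, {"fingers": 1, "dx": 0.07, "dy": 0, "dz": 0, "roll": 0}, {"fingers": 1, "dx": 0.09, "dy": 0, "dz": 0.01, "roll": 0}, {"fingers": 1, "dx": 0.09, "dy": 0, "dz": 0.025, "roll": 0}, {"fingers": 1, "dx": 0.08, "dy": 0, "dz": 0.035, "roll": 0}, {"fingers": 1, "dx": 0.07, "dy": 0, "dz": 0.045, "roll": 0}, {"fingers": 1, "dx": 0.058, "dy": 0, "dz": 0.055, "roll": 0}, {"fingers": 1, "dx": 0.045, "dy": 0, "dz": 0.065, "roll": 0}]'

```text
time: 30.78
tool_pos: [0.453, 0.3382, 0.0833]
tcp_rot: [-3.126, -0.306, -0.0]
wrist_force: [0.9, 0.0, -2.9]
width: 0.691
grip_force: 56.4
```

```bash
python3 - <<'E'
from h import *
s=read_state(); print(s["width"],s["grip_force"],s["wrist_force"],s["torque"])
coverplane(.04)
E
```

```text
0.6913712987654022 56.37914478778839 [ 0.86339324  0.02787404 -2.86061629] [ 0.04565411  0.03852037 -0.0384913 ]
side 1943 slope [-0.6913  0.0042  0.0011] e 0.0024
top 1323 slope [-0.6658  0.0045 -0.0026] e 0.0025
```

Call:
step_arm --commands '[{"fingers": 1, "dx": -0.006, "dy": 0, "dz": 0.011, "roll": 0}, {"fingers": 1, "dx": -0.012, "dy": 0, "dz": 0.022, "roll": 0}, {"fingers": 1, "dx": -0.016, "dy": 0, "dz": 0.033, "roll": 0}, {"fingers": 1, "dx": -0.02, "dy": 0, "dz": 0.045, "roll": 0}, {"fingers": 1, "dx": -0.02, "dy": 0, "dz": 0.045, "roll": 0}, {"fingers": 1, "dx": -0.02, "dy": 0, "dz": 0.035, "roll": 0}, {"fingers": 1, "dx": -0.02, "dy": 0, "dz": 0.015, "roll": 0}, {"fingers": 1, "dx": -0.02, "dy": 0, "dz": 0.005, "roll": 0}]'

```text
time: 31.88
tool_pos: [0.4363, 0.3355, 0.0812]
tcp_rot: [-3.125, -0.305, -0.005]
wrist_force: [-0.4, 0.1, -1.4]
width: 0.691
grip_force: 65.7
```

```bash
python3 - <<'E'
from h import *
s=read_state(); print(s["width"],s["grip_force"],s["wrist_force"],s["torque"])
coverplane(.04)
E
```

```text
0.6909991278231745 65.65524101257324 [-0.4112024   0.05164371 -1.39641201] [-0.01307351  0.06065277  0.01439918]
side 2209 slope [-0.5983  0.004   0.0024] e 0.0023
top 1471 slope [-0.6705  0.001   0.0029] e 0.0024
```

Call:
step_arm --commands '[{"fingers": 1, "dx": -0.008, "dy": 0, "dz": 0.018, "roll": 0}, {"fingers": 1, "dx": -0.014, "dy": 0, "dz": 0.035, "roll": 0}, {"fingers": 1, "dx": -0.018, "dy": 0, "dz": 0.05, "roll": 0}, {"fingers": 1, "dx": -0.022, "dy": 0, "dz": 0.062, "roll": 0}, {"fingers": 1, "dx": -0.024, "dy": 0, "dz": 0.072, "roll": 0}, {"fingers": 1, "dx": -0.025, "dy": 0, "dz": 0.077, "roll": 0}, {"fingers": 1, "dx": -0.025, "dy": 0, "dz": 0.077, "roll": 0}]'

```text
time: 32.85
tool_pos: [0.4102, 0.3296, 0.0016]
tcp_rot: [3.126, 0.306, -0.001]
wrist_force: [-0.5, -1.0, -0.6]
width: 0.692
grip_force: 110.3
```

```bash
python3 - <<'E'
from h import *
s=read_state(); print(s["width"],s["grip_force"],s["wrist_force"],s["torque"])
coverplane(.04)
E
```

```text
0.6918411079096489 110.25326684117317 [-0.52555136 -0.9750464  -0.64525208] [-0.13164755 -0.00098021 -0.1062354 ]
side 2365 slope [-0.026  -0.0002  0.0066] e 0.0024
top 1794 slope [-0.0297 -0.0003  0.0054] e 0.0027
```

Call:
step_arm --commands '[{"fingers": -1, "dx": 0, "dy": 0, "dz": 0, "roll": 0}, {"fingers": -1, "dx": 0, "dy": 0, "dz": 0, "roll": 0}, {"fingers": -1, "dx": 0, "dy": 0, "dz": 0, "roll": 0}, {"fingers": -1, "dx": 0, "dy": 0, "dz": 0, "roll": 0}]' --squeeze 20

```text
time: 33.45
tool_pos: [0.4104, 0.3298, 0.0019]
tcp_rot: [-3.126, -0.306, -0.001]
wrist_force: [0.2, 0.5, -0.4]
width: 0.995
grip_force: 0.0
```

```bash
python3 - <<'E'
from h import *
s=read_state(); print(s["width"],s["grip_force"],s["wrist_force"])
coverplane(.04)
p,t,R=pose(); print(p.round(4),round(t,4))
im,d=read_camera("top"); cv2.imwrite("top3.png",im)
im,d=read_camera("wrist"); c=calibration("wrist"); P=(cloud(c,d)-p)@R
# plate in the wrist view: windows' edges in tool frame (bench plane z)
P=at_height(c,np.c_[np.mgrid[:480,:640][1].ravel(),np.mgrid[:480,:640][0].ravel()],.004); L=((P-p)@R)[:,:2].reshape(480,640,2)
w=im.min(2)>130
for x in (.02,.027,.062,.08,.095):
    m=abs(L[...,0]-x)<.0015; y=L[...,1][m]; o=np.argsort(y); y=y[o]; v=w[m][o]; k=np.nonzero(np.diff(v.astype(int)))[0]; print(x,(y[k]*1000).round(0).tolist()[:24])
cv2.imwrite("pics/w3.png",im)
E
```

```text
0.9948165405695525 0.0 [ 0.15496213  0.54639768 -0.37863446]
side 2351 slope [-0.0004  0.0019  0.0024] e 0.0023
top 1811 slope [ 0.0017 -0.0017  0.0008] e 0.0027
[0.4103 0.3297 0.0018] 0.1949
0.02 [-96.0, -78.0, -34.0, 32.0, 32.0, 32.0, 75.0, 94.0]
0.027 [-96.0, -72.0, 70.0, 94.0]
0.062 [-96.0, -96.0, -96.0, -78.0, -34.0, 32.0, 76.0, 94.0]
0.08 [-96.0, -77.0, -34.0, 32.0, 76.0, 94.0]
0.095 [-96.0, -77.0, -34.0, 32.0, 76.0, 94.0]
```

View pics/w3.png

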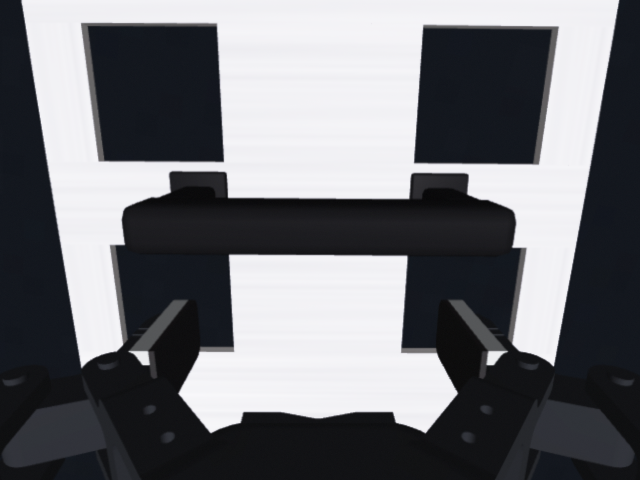

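Call:
step_arm --commands '[{"fingers": -1, "dx": 0, "dy": 0, "dz": 0.008, "roll": 0}, {"fingers": -1, "dx": 0, "dy": 0, "dz": 0.008, "roll": 0}, {"fingers": 1, "dx": 0, "dy": 0, "dz": 0.008, "roll": 0}, {"fingers": 1, "dx": 0, "dy": 0, "dz": 0.008, "roll": 0}, {"fingers": 1, "dx": 0, "dy": 0, "dz": 0.008, "roll": 0}, {"fingers": 1, "dx": 0, "dy": 0, "dz": 0.008, "roll": 0}, {"fingers": 1, "dx": 0, "dy": 0, "dz": 0.004, "roll": 0}, {"fingers": 1, "dx": 0, "dy": 0, "dz": 0.0, "roll": 0}]' --squeeze 20

```text
time: 34.65
tool_pos: [0.4097, 0.3292, 0.0015]
tcp_rot: [3.126, 0.305, -0.002]
wrist_force: [0.2, 0.3, -2.9]
width: 0.763
grip_force: 22.9
```

Call:
step_arm --commands '[{"fingers": 1, "dx": 0, "dy": 0, "dz": -0.03, "roll": 0}, {"fingers": 1, "dx": 0, "dy": 0, "dz": -0.07, "roll": 0}, {"fingers": 1, "dx": 0, "dy": 0, "dz": -0.11, "roll": 0}, {"fingers": 1, "dx": 0, "dy": 0, "dz": -0.15, "roll": 0}, {"fingers": 1, "dx": 0, "dy": 0, "dz": -0.19, "roll": 0}, {"fingers": 1, "dx": 0, "dy": 0, "dz": -0.22, "roll": 0}, {"fingers": 1, "dx": 0, "dy": 0, "dz": -0.235, "roll": 0}, {"fingers": 1, "dx": 0, "dy": 0, "dz": -0.24, "roll": 0}]'

```text
time: 35.65
tool_pos: [0.4102, 0.3296, 0.2421]
tcp_rot: [-3.126, -0.306, -0.001]
wrist_force: [0.5, 0.3, -3.3]
width: 0.765
grip_force: 24.0
```

```bash
python3 - <<'E'
from h import *
s=read_state(); print(s["width"],s["grip_force"],s["wrist_force"])
coverplane(.04)
ps=np.load("ps.npy"); plan(*put(ps,[(-65,0,255)])[0],ps[2])
E
```

```text
0.7648808088651632 23.95154446363449 [ 0.53999298  0.3219063  -3.3178169 ]
side 2771 slope [-0.0173 -0.0002  0.0106] e 0.0018
top 3149 slope [-0.0165  0.0007  0.0088] e 0.0023
 d [ 0.0907  0.3008 -0.014 ] roll 18.5 | from [0.4099 0.3294 0.2409] 0.1948 to [0.5571 0.0518 0.255 ]
```

Call:
step_arm --commands '[{"fingers": 1, "dx": 0.005, "dy": 0.02, "dz": -0.01, "roll": 1}, {"fingers": 1, "dx": 0.015, "dy": 0.06, "dz": -0.03, "roll": 4}, {"fingers": 1, "dx": 0.03, "dy": 0.11, "dz": -0.05, "roll": 7}, {"fingers": 1, "dx": 0.05, "dy": 0.16, "dz": -0.06, "roll": 10}, {"fingers": 1, "dx": 0.065, "dy": 0.21, "dz": -0.06, "roll": 13}, {"fingers": 1, "dx": 0.08, "dy": 0.26, "dz": -0.06, "roll": 16}, {"fingers": 1, "dx": 0.088, "dy": 0.29, "dz": -0.06, "roll": 18}, {"fingers": 1, "dx": 0.091, "dy": 0.301, "dz": -0.06, "roll": 18.5}]'

```text
time: 36.75
tool_pos: [0.5575, 0.0502, 0.2993]
tcp_rot: [3.134, -0.205, -0.006]
wrist_force: [-0.6, 0.8, -2.3]
width: 0.758
grip_force: 24.0
```

Call:
step_arm --commands '[{"fingers": 1, "dx": 0, "dy": 0, "dz": 0, "roll": 0}, {"fingers": 1, "dx": 0, "dy": 0, "dz": 0, "roll": 0}, {"fingers": 1, "dx": 0, "dy": 0, "dz": -0.05, "roll": 0}, {"fingers": 1, "dx": 0, "dy": 0, "dz": -0.09, "roll": 0}, {"fingers": 1, "dx": 0, "dy": 0, "dz": -0.11, "roll": 0}, {"fingers": 1, "dx": 0, "dy": 0, "dz": -0.12, "roll": 0}, {"fingers": 1, "dx": 0, "dy": 0, "dz": -0.12, "roll": 0}]'

```text
time: 37.62
tool_pos: [0.5576, 0.0523, 0.4212]
tcp_rot: [3.135, -0.2, -0.001]
wrist_force: [1.3, 0.5, -2.9]
width: 0.758
grip_force: 24.2
```

```bash
python3 - <<'E'
from h import *
s=read_state(); print(s["width"],s["grip_force"],s["wrist_force"])
coverplane(.04)
ps=np.load("ps.npy"); plan(*put(ps,[(-65,0,300)])[0],ps[2])
E
```

```text
0.7582544524726247 24.214773774147034 [ 1.27968887  0.47340755 -2.90166223]
side 1987 slope [-0.028   0.001   0.0106] e 0.0015
top 2616 slope [-0.0309 -0.      0.0078] e 0.0019
 d [0.0003 0.0002 0.1197] roll -0.0 | from [0.5572 0.0521 0.4197] -0.1278 to [0.5571 0.0518 0.3   ]
```

Call:
step_arm --commands '[{"fingers": 1, "dx": 0, "dy": 0, "dz": 0.005, "roll": 0}, {"fingers": 1, "dx": 0, "dy": 0, "dz": 0.03, "roll": 0}, {"fingers": 1, "dx": 0, "dy": 0, "dz": 0.09, "roll": 0}, {"fingers": 1, "dx": 0, "dy": 0, "dz": 0.09, "roll": 0}, {"fingers": 1, "dx": 0, "dy": 0, "dz": 0.09, "roll": 0}]'

```text
time: 38.35
tool_pos: [0.5586, 0.0519, 0.3331]
tcp_rot: [-3.135, 0.201, -0.002]
wrist_force: [0.8, -0.4, -1.1]
width: 0.76
grip_force: 24.1
```

```bash
python3 - <<'E'
from h import *
s=read_state(); print(s["width"],s["grip_force"],s["wrist_force"])
coverplane(.04)
E
```

```text
0.7596539383477939 24.08055603504181 [ 0.81249829 -0.4334884  -1.06105761]
side 1906 slope [-0.0435  0.0001  0.0106] e 0.0017
top 2218 slope [-0.0399 -0.0008  0.0107] e 0.0021
```

Call:
step_arm --commands '[{"fingers": 1, "dx": 0, "dy": 0, "dz": -0.062, "roll": 0}, {"fingers": 1, "dx": 0, "dy": 0, "dz": -0.11, "roll": 0}, {"fingers": 1, "dx": 0, "dy": 0, "dz": -0.13, "roll": 0}, {"fingers": 1, "dx": 0, "dy": 0, "dz": -0.125, "roll": 0}, {"fingers": 1, "dx": 0, "dy": 0, "dz": -0.09, "roll": 0}, {"fingers": 1, "dx": 0, "dy": 0, "dz": -0.03, "roll": 0}, {"fingers": 1, "dx": 0, "dy": 0, "dz": -0.03, "roll": 0}, {"fingers": 1, "dx": 0, "dy": 0, "dz": -0.03, "roll": 0}]'

```text
time: 39.45
tool_pos: [0.5589, 0.052, 0.3638]
tcp_rot: [-3.135, 0.201, -0.004]
wrist_force: [0.5, -0.4, -1.8]
width: 0.762
grip_force: 24.0
```

```bash
python3 - <<'E'
from h import *
s=read_state(); print(s["width"],s["grip_force"],s["wrist_force"])
coverplane(.04)
E
```

```text
0.7615141092706963 24.04811382293701 [ 0.54948263 -0.4150937  -1.75540768]
side 1923 slope [-0.0735  0.0008  0.0105] e 0.0016
top 2325 slope [-0.0723  0.0002  0.0106] e 0.0021
```

Call:
step_arm --commands '[{"fingers": 1, "dx": 0, "dy": 0, "dz": -0.062, "roll": 0}, {"fingers": 1, "dx": 0, "dy": 0, "dz": -0.085, "roll": 0}, {"fingers": 1, "dx": 0, "dy": 0, "dz": -0.06, "roll": 0}, {"fingers": 1, "dx": 0, "dy": 0, "dz": 0, "roll": 0}, {"fingers": 1, "dx": 0, "dy": 0, "dz": -0.062, "roll": 0}, {"fingers": 1, "dx": 0, "dy": 0, "dz": -0.085, "roll": 0}, {"fingers": 1, "dx": 0, "dy": 0, "dz": -0.06, "roll": 0}, {"fingers": 1, "dx": 0, "dy": 0, "dz": 0, "roll": 0}]'

```text
time: 40.55
tool_pos: [0.5624, 0.0522, 0.3704]
tcp_rot: [-3.133, 0.201, -0.028]
wrist_force: [-0.2, -0.4, -3.8]
width: 0.758
grip_force: 23.0
```

```bash
python3 - <<'E'
from h import *
s=read_state(); print(s["width"],s["grip_force"],s["wrist_force"])
coverplane(.04)
E
```

```text
0.7579961119681162 23.023718297481537 [-0.16602494 -0.44738952 -3.780915  ]
side 1801 slope [-0.2549  0.0009  0.0091] e 0.0016
top 2158 slope [-0.3101  0.0053 -0.0112] e 0.002
```

Call:
step_arm --commands '[{"fingers": 1, "dx": 0, "dy": 0, "dz": 0, "roll": 0}, {"fingers": 1, "dx": 0, "dy": 0, "dz": 0, "roll": 0}, {"fingers": 1, "dx": 0, "dy": 0, "dz": 0.01, "roll": 0}, {"fingers": 1, "dx": 0, "dy": 0, "dz": 0.025, "roll": 0}, {"fingers": 1, "dx": 0, "dy": 0, "dz": 0.04, "roll": 0}, {"fingers": 1, "dx": 0, "dy": 0, "dz": 0.05, "roll": 0}, {"fingers": 1, "dx": 0, "dy": 0, "dz": 0.055, "roll": 0}, {"fingers": 1, "dx": 0, "dy": 0, "dz": 0.055, "roll": 0}]'

```text
time: 41.65
tool_pos: [0.5575, 0.0519, 0.3061]
tcp_rot: [3.135, -0.201, -0.002]
wrist_force: [-0.0, 0.3, -3.0]
width: 0.764
grip_force: 23.7
```

```bash
cat >> h.py <<'E'
def tabtips():
    p,t,R=pose()
    for n in ("side","top"):
        c=calibration(n); im,d=read_camera(n); L=(cloud(c,d)-p)@R
        for s in (-1,1):
            m=(d>0)&(im.min(2)>120)&(abs(L[...,1]-s*.065)<.009)&(abs(L[...,2])<.12)&(L[...,0]>.09)&(L[...,0]<.2)
            q=L[m]; q=q[q[:,0]>np.percentile(q[:,0],97)-.006] if len(q) else q
            m2=(d>0)&(im.min(2)>120)&(abs(L[...,0]-.13)<.006)&(abs(L[...,1]-s*.065)<.03)&(abs(L[...,2])<.12)
            y=L[m2][:,1]; print(n,s,m.sum(),"tip x",(np.percentile(L[m][:,0],[90,97,100]).round(4) if m.any() else None),"z",(q[:,2].mean().round(4) if len(q) else None),"tab y",(y.min().round(4),y.max().round(4)) if len(y) else None)
E
python3 - <<'E'
from h import *
s=read_state(); print(s["width"],s["grip_force"],s["wrist_force"])
coverplane(.04); tabtips()
ps=np.load("ps.npy"); p,t,R=pose(); print(inv(ps,p).round(1),p[2])
E
```

```text
0.7638755970755308 23.695660829544067 [-0.01142489  0.31600134 -2.96129485]
side 1745 slope [-0.2923 -0.0007  0.0087] e 0.0017
top 1976 slope [-0.2907  0.0009  0.0084] e 0.0021
side -1 60 tip x [0.1303 0.1341 0.1351] z 0.0311 tab y (np.float64(-0.082), np.float64(-0.0468))
side 1 58 tip x [0.1302 0.1327 0.1348] z 0.0291 tab y (np.float64(0.0508), np.float64(0.0769))
top -1 0 tip x None z None tab y None
top 1 72 tip x [0.1331 0.1357 0.1373] z 0.0313 tab y (np.float64(0.0633), np.float64(0.0782))
[[-63.9   0.3]] 0.30743922255512274
```

Call:
step_arm --commands '[{"fingers": 1, "dx": 0, "dy": 0, "dz": 0.01, "roll": 0}, {"fingers": 1, "dx": 0.001, "dy": 0, "dz": 0.025, "roll": 0}, {"fingers": 1, "dx": 0.001, "dy": 0, "dz": 0.04, "roll": 0}, {"fingers": 1, "dx": 0.001, "dy": 0, "dz": 0.055, "roll": 0}, {"fingers": 1, "dx": 0.001, "dy": 0, "dz": 0.066, "roll": 0}, {"fingers": 1, "dx": 0.001, "dy": 0, "dz": 0.072, "roll": 0}, {"fingers": 1, "dx": 0.001, "dy": 0, "dz": 0.072, "roll": 0}]'

```text
time: 42.72
tool_pos: [0.5586, 0.0518, 0.2342]
tcp_rot: [3.135, -0.201, -0.001]
wrist_force: [0.1, 0.4, -2.0]
width: 0.757
grip_force: 23.7
```

```bash
python3 - <<'E'
from h import *
coverplane(.04)
ps=np.load("ps.npy"); p,t,R=pose(); print(inv(ps,p).round(1),p[2],t)
im,d=read_camera("side"); im2,d=read_camera("top")
a=cv2.resize(im[190:300,260:370],None,fx=3.6,fy=3.6*1.25,interpolation=cv2.INTER_CUBIC); b=cv2.resize(im2[145:270,260:370],None,fx=3.6,fy=3.96,interpolation=cv2.INTER_CUBIC)
cv2.imwrite("pics/ins.png",np.hstack([a,b])); print(a.shape,b.shape)
E
```

```text
side 1699 slope [-2.935e-01  2.000e-04  8.800e-03] e 0.0019
top 1736 slope [-0.2922 -0.      0.0083] e 0.0022
[[-62.9   0.3]] 0.2352837642531297 -0.1280091471176946
(495, 396, 3) (495, 396, 3)
```

View pics/ins.png

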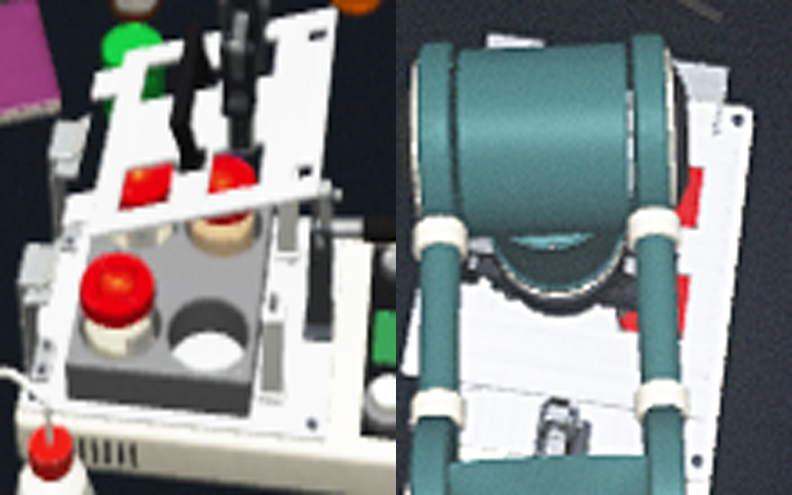

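Call:
step_arm --commands '[{"fingers": 1, "dx": 0, "dy": 0, "dz": 0.01, "roll": 0}, {"fingers": 1, "dx": 0, "dy": 0, "dz": 0.022, "roll": 0}, {"fingers": 1, "dx": 0, "dy": 0, "dz": 0.034, "roll": 0}, {"fingers": 1, "dx": 0, "dy": 0, "dz": 0.043, "roll": 0}, {"fingers": 1, "dx": 0, "dy": 0, "dz": 0.047, "roll": 0}, {"fingers": 1, "dx": 0, "dy": 0, "dz": 0.047, "roll": 0}]'

```text
time: 43.68
tool_pos: [0.5586, 0.0518, 0.1873]
tcp_rot: [3.135, -0.201, -0.001]
wrist_force: [-0.0, -0.3, -2.1]
width: 0.761
grip_force: 23.7
```

```bash
python3 - <<'E'
from h import *
coverplane(.04)
ps=np.load("ps.npy"); p,t,R=pose(); s=read_state(); print(inv(ps,p).round(1),p.round(4),t,s["wrist_force"])
c=calibration("side"); im,d=read_camera("side"); P=cloud(c,d)
S=np.dstack([inv(ps,P.reshape(-1,3)).reshape(480,640,2),P[...,2]*1000])
for sy in (1,-1):
    m=(d>0)&(abs(S[...,1]-sy*65)<8)&(S[...,2]>138)&(S[...,2]<185)&(S[...,0]>40)&(im.min(2)>100)
    q=S[m]; q=q[np.argsort(q[:,0])]; print(sy,[(round(a),round(b)) for a,_,b in q][::max(1,len(q)//40)])
E
```

```text
side 1750 slope [-0.2894  0.0009  0.0088] e 0.0022
top 1843 slope [-0.2714 -0.0132  0.0089] e 0.0024
[[-63.    0.3]] [0.5591 0.0518 0.1881] -0.12798462599500174 [ 0.41333879 -0.23013062 -2.33190914]
1 [(40, 165), (42, 168), (44, 167), (45, 167), (48, 167), (49, 167), (50, 166), (52, 164), (54, 161), (56, 161), (58, 161), (60, 162), (61, 159), (63, 164), (65, 161), (66, 160), (67, 159), (69, 156), (70, 159), (72, 156), (81, 161), (83, 160), (84, 163), (85, 164), (87, 159), (88, 139), (90, 156), (91, 139), (93, 154), (96, 156), (96, 140), (98, 149), (98, 153), (99, 153), (101, 157), (102, 138), (102, 152), (105, 155), (106, 156), (109, 155), (110, 153)]
-1 [(40, 165), (40, 168), (41, 166), (42, 166), (43, 166), (44, 163), (46, 161), (46, 164), (46, 168), (46, 164), (48, 167), (49, 162), (49, 168), (51, 164), (52, 163), (53, 164), (54, 163), (55, 162), (56, 141), (57, 158), (57, 138), (58, 160), (59, 160), (60, 165), (60, 160), (61, 164), (64, 156), (65, 157), (66, 159), (67, 160), (67, 162), (69, 159), (70, 157), (70, 160), (72, 153), (81, 164), (82, 164), (83, 162), (86, 159), (86, 161), (87, 160), (88, 140), (89, 157), (89, 153), (90, 159), (90, 161), (90, 141), (91, 162), (92, 157), (93, 153), (94, 138), (94, 154), (95, 154), (96, 155), (97, 158), (97, 155), (99, 154), (99, 154), (101, 158), (101, 154), (102, 153), (102, 155), (103, 155), (104, 154), (105, 154), (105, 155), (106, 141), (107, 155), (107, 152), (109, 153), (109, 156), (111, 157), (111, 154)]
```

Call:
step_arm --commands '[{"fingers": 1, "dx": 0.006, "dy": 0, "dz": 0.002, "roll": 0}, {"fingers": 1, "dx": 0.012, "dy": 0, "dz": 0.005, "roll": 0}, {"fingers": 1, "dx": 0.018, "dy": 0, "dz": 0.008, "roll": 0}, {"fingers": 1, "dx": 0.022, "dy": 0, "dz": 0.0095, "roll": 0}, {"fingers": 1, "dx": 0.026, "dy": 0, "dz": 0.0105, "roll": 0}, {"fingers": 1, "dx": 0.026, "dy": 0, "dz": 0.0105, "roll": 0}, {"fingers": 1, "dx": 0.026, "dy": 0, "dz": 0.0105, "roll": 0}]'

```text
time: 44.7
tool_pos: [0.5845, 0.0485, 0.1772]
tcp_rot: [3.135, -0.201, -0.0]
wrist_force: [0.6, 0.0, -2.6]
width: 0.759
grip_force: 23.7
```

```bash
cat >> h.py <<'E'
def look():
    coverplane(.04)
    ps=np.load("ps.npy"); p,t,R=pose(); s=read_state(); print(inv(ps,p).round(1),p.round(4),round(t,4),s["wrist_force"].round(1),round(s["width"],3))
    c=calibration("side"); im,d=read_camera("side"); P=cloud(c,d)
    S=np.dstack([inv(ps,P.reshape(-1,3)).reshape(480,640,2),P[...,2]*1000])
    for sy in (1,-1):
        m=(d>0)&(abs(S[...,1]-sy*65)<8)&(S[...,2]>138)&(S[...,2]<185)&(S[...,0]>60)&(im.min(2)>100)
        q=S[m]; q=q[np.argsort(q[:,0])]; print(sy,[(round(a),round(b)) for a,_,b in q][::max(1,len(q)//30)])
    # front edge
    m=(d>0)&(im.min(2)>140)&(S[...,0]<-60)&(S[...,0]>-125)&(S[...,1]>72)&(S[...,1]<92)&(S[...,2]>130)
    if m.any(): q=S[m]; print("front x",q[:,0].min().round(1),"z there",q[q[:,0]<q[:,0].min()+6,2].mean().round(1))
    return im
E
python3 - <<'E'
from h import *
look()
E
```

```text
side 1623 slope [-0.2904 -0.0006  0.0088] e 0.0021
top 1544 slope [-0.2841 -0.0044  0.0079] e 0.0024
[[-37.4   0.2]] [0.5845 0.0485 0.1773] -0.128 [-0.1  0.8 -3.2] 0.755
1 [(60, 158), (61, 160), (63, 159), (64, 159), (67, 155), (68, 154), (70, 156), (71, 154), (73, 154), (74, 153), (75, 155), (78, 149), (79, 152), (81, 153), (82, 163), (82, 164), (83, 149), (83, 158), (86, 159), (88, 161), (90, 156), (91, 153), (93, 156), (94, 156), (96, 140), (97, 154), (99, 156), (99, 157), (101, 157), (104, 155), (105, 158), (107, 152), (109, 156), (111, 154)]
-1 [(60, 160), (62, 156), (64, 159), (64, 154), (65, 158), (66, 158), (67, 154), (68, 154), (69, 156), (70, 156), (71, 155), (72, 154), (74, 153), (75, 154), (75, 155), (76, 156), (79, 153), (79, 148), (80, 150), (80, 165), (81, 150), (81, 165), (81, 152), (82, 163), (83, 164), (83, 151), (83, 165), (86, 162), (86, 157), (86, 147), (88, 157), (90, 156), (91, 155), (92, 152), (93, 153), (93, 157), (94, 151), (95, 154), (95, 157), (97, 156), (98, 158), (99, 151), (99, 157), (99, 154), (101, 155), (102, 155), (104, 154), (105, 154), (106, 152), (106, 155), (106, 139), (107, 156), (107, 158), (109, 157), (109, 141), (109, 153), (110, 156), (371, 143)]
front x -103.9 z there 177.2
```

Call:
step_arm --commands '[{"fingers": 1, "dx": -0.001, "dy": 0, "dz": 0.005, "roll": 0}, {"fingers": 1, "dx": -0.002, "dy": 0, "dz": 0.01, "roll": 0}, {"fingers": 1, "dx": -0.003, "dy": 0, "dz": 0.015, "roll": 0}, {"fingers": 1, "dx": -0.004, "dy": 0, "dz": 0.02, "roll": 0}, {"fingers": 1, "dx": -0.004, "dy": 0, "dz": 0.024, "roll": 0}, {"fingers": 1, "dx": -0.004, "dy": 0, "dz": 0.026, "roll": 0}, {"fingers": 1, "dx": -0.004, "dy": 0, "dz": 0.026, "roll": 0}]'

```text
time: 45.72
tool_pos: [0.5806, 0.049, 0.1511]
tcp_rot: [3.135, -0.201, -0.0]
wrist_force: [-1.3, 0.6, -0.3]
width: 0.76
grip_force: 25.3
```

```bash
python3 - <<'E'
from h import *
look()
E
```

```text
side 1694 slope [-0.1211  0.0002  0.0095] e 0.0021
top 1537 slope [-0.0874 -0.0203  0.0092] e 0.0027
[[-41.1   0.2]] [0.5808 0.049  0.1514] -0.128 [-1.6  1.   0.4] 0.761
1 [(62, 145), (62, 146), (65, 143), (66, 148), (67, 146), (69, 147), (71, 147), (72, 152), (74, 148), (76, 144), (77, 147), (78, 149), (81, 143), (82, 160), (82, 166), (83, 146), (83, 147), (85, 159), (86, 160), (87, 160), (91, 156), (92, 157), (95, 153), (96, 155), (97, 155), (100, 154), (101, 154), (102, 155), (104, 157), (105, 155), (108, 153), (109, 155), (110, 155)]
-1 [(61, 146), (62, 143), (63, 153), (65, 145), (65, 150), (68, 151), (70, 149), (72, 148), (74, 148), (77, 144), (78, 149), (79, 148), (81, 148), (82, 148), (83, 164), (83, 143), (85, 161), (86, 143), (88, 157), (90, 141), (92, 157), (93, 156), (96, 155), (99, 159), (100, 150), (102, 157), (103, 138), (105, 157), (106, 155), (107, 157), (109, 141), (110, 151), (370, 145)]
front x -108.4 z there 168.8
```

Call:
step_arm --commands '[{"fingers": 1, "dx": 0, "dy": 0, "dz": 0.003, "roll": 0}, {"fingers": 1, "dx": 0, "dy": 0, "dz": 0.006, "roll": 0}, {"fingers": 1, "dx": 0, "dy": 0, "dz": 0.009, "roll": 0}, {"fingers": 1, "dx": 0, "dy": 0, "dz": 0.009, "roll": 0}]'

```text
time: 46.38
tool_pos: [0.5804, 0.049, 0.1417]
tcp_rot: [3.135, -0.201, -0.001]
wrist_force: [-1.1, 0.0, -0.6]
width: 0.759
grip_force: 25.3
```

```bash
python3 - <<'E'
from h import *
im=look(); cv2.imwrite("pics/seat.png",cv2.resize(im[200:300,265:375],None,fx=6,fy=6,interpolation=cv2.INTER_CUBIC))
E
```

```text
side 1719 slope [-0.0543  0.0014  0.0097] e 0.0021
top 1508 slope [-0.0169 -0.0251  0.0092] e 0.0028
[[-41.4   0.1]] [0.5805 0.0489 0.1421] -0.1281 [-0.9  0.7 -1.6] 0.756
1 [(60, 144), (62, 143), (63, 148), (66, 145), (66, 151), (68, 145), (70, 144), (73, 145), (74, 143), (76, 145), (78, 142), (78, 146), (80, 145), (81, 145), (82, 147), (84, 143), (84, 160), (85, 145), (86, 159), (87, 159), (90, 142), (92, 155), (94, 157), (95, 155), (96, 154), (98, 158), (100, 153), (102, 154), (103, 155), (105, 156), (106, 155), (107, 155), (109, 154), (112, 153)]
-1 [(62, 145), (63, 146), (63, 142), (65, 146), (65, 147), (66, 148), (67, 149), (67, 144), (69, 146), (69, 147), (71, 144), (71, 147), (72, 146), (72, 148), (74, 148), (74, 148), (76, 146), (77, 144), (79, 144), (79, 145), (80, 142), (81, 164), (82, 145), (82, 160), (82, 160), (83, 165), (83, 143), (84, 143), (85, 159), (86, 140), (87, 142), (87, 158), (87, 145), (88, 158), (90, 143), (90, 154), (91, 157), (91, 153), (93, 154), (94, 156), (95, 151), (96, 156), (96, 153), (96, 157), (98, 155), (100, 154), (100, 156), (102, 154), (103, 157), (103, 160), (103, 153), (106, 154), (106, 139), (106, 158), (107, 153), (110, 153), (111, 153), (372, 144)]
front x -109.0 z there 156.2
```

View pics/seat.png

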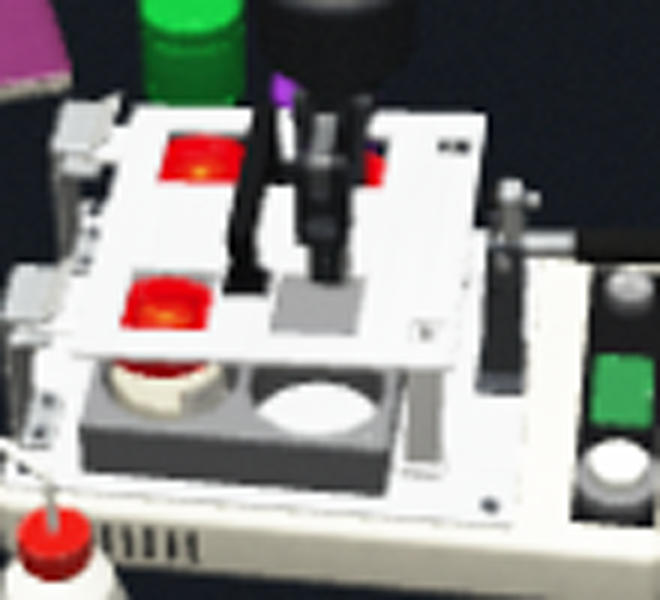

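Call:
step_arm --commands '[{"fingers": 1, "dx": 0, "dy": 0, "dz": 0.002, "roll": 0}, {"fingers": 1, "dx": 0, "dy": 0, "dz": 0.004, "roll": 0}, {"fingers": 1, "dx": 0, "dy": 0, "dz": 0.006, "roll": 0}, {"fingers": 1, "dx": 0, "dy": 0, "dz": 0.006, "roll": 0}, {"fingers": -1, "dx": 0, "dy": 0, "dz": 0.006, "roll": 0}, {"fingers": -1, "dx": 0, "dy": 0, "dz": 0.006, "roll": 0}, {"fingers": -1, "dx": 0, "dy": 0, "dz": 0.006, "roll": 0}, {"fingers": -1, "dx": 0, "dy": 0, "dz": 0.003, "roll": 0}]'

```text
time: 47.52
tool_pos: [0.5804, 0.049, 0.1391]
tcp_rot: [3.135, -0.201, -0.001]
wrist_force: [-0.3, 0.6, 0.4]
width: 1.0
grip_force: 0.0
```

Call:
step_arm --commands '[{"fingers": -1, "dx": 0, "dy": 0, "dz": -0.02, "roll": 0}, {"fingers": -1, "dx": 0, "dy": 0, "dz": -0.05, "roll": 0}, {"fingers": -1, "dx": 0, "dy": 0, "dz": -0.1, "roll": 0}, {"fingers": -1, "dx": -0.03, "dy": 0, "dz": -0.13, "roll": 0}, {"fingers": -1, "dx": -0.09, "dy": 0, "dz": -0.13, "roll": 0}, {"fingers": -1, "dx": -0.14, "dy": 0, "dz": -0.13, "roll": 0}, {"fingers": -1, "dx": -0.14, "dy": 0, "dz": -0.13, "roll": 0}]'

```text
time: 48.4
tool_pos: [0.4393, 0.0672, 0.2707]
tcp_rot: [-3.135, 0.199, -0.003]
wrist_force: [0.2, 0.2, 0.3]
width: 1.0
grip_force: 0.0
```

```bash
python3 - <<'E'
from h import *
ps=np.load("ps.npy")
for n in ("side","top"):
    c=calibration(n); im,d=read_camera(n); P=cloud(c,d); S=np.dstack([inv(ps,P.reshape(-1,3)).reshape(480,640,2),P[...,2]*1000])
    m=(d>0)&(im.min(2)>140)&(S[...,0]<78)&(S[...,0]>-104)&(abs(S[...,1])<92)&(S[...,2]>130)&(S[...,2]<165)
    q=S[m]
    for _ in range(4):
        A=np.c_[q[:,:2],np.ones(len(q))]; k=np.linalg.lstsq(A,q[:,2],rcond=None)[0]; e=q[:,2]-A@k; q=q[abs(e)<5]
    print(n,len(q),"slopes",k[:2].round(4),"top z",k[2].round(1))
    # outline in cover plane: extents of white at z~143
    v,u=np.nonzero((d>0)&(im.min(2)>130)&(abs(S[...,2]-143)<7)&(abs(S[...,1])<110))
    X=inv(ps,at_height(c,np.c_[u,v],.143))
    print(" y ext mid",[ (np.percentile(X[abs(X[:,0]-x)<8][:,1],[1,99]).round(1)).tolist() for x in (-70,0,65)]," x ext",[(np.percentile(X[abs(X[:,1]-y)<8][:,0],[1,99]).round(1)).tolist() for y in (-50,-80,50,80)])
s=read_state(); print(s["width"],s["wrist_force"])
plan(*put(ps,[(-195,0,250)])[0],ps[2]); plan(*put(ps,[(-195,0,136)])[0],ps[2])
E
```

```text
side 1611 slopes [0.0013 0.0011] top z 143.6
 y ext mid [[-89.8, 99.7], [-89.5, 100.0], [-89.8, 99.0]]  x ext [[-108.6, 108.1], [-109.1, 77.4], [-111.5, 80.5], [-110.1, 105.7]]
top 2242 slopes [0.0006 0.    ] top z 141.4
 y ext mid [[-91.2, 97.6], [-89.5, 98.0], [-87.9, 98.0]]  x ext [[-68.6, 106.9], [-106.3, 402.0], [-18.9, 115.6], [-62.4, 104.7]]
1.0024726084453486 [-0.32247464  0.72351415 -0.3559545 ]
 d [-0.0144  0.0005  0.0209] roll -0.0 | from [0.4424 0.067  0.271 ] -0.1276 to [0.4281 0.0684 0.25  ]
 d [-0.0149  0.0006  0.1349] roll -0.0 | from [0.4424 0.067  0.271 ] -0.1276 to [0.4281 0.0684 0.136 ]
```

Call:
step_arm --commands '[{"fingers": -0.3, "dx": -0.012, "dy": 0, "dz": 0.02, "roll": 0}, {"fingers": -0.3, "dx": -0.012, "dy": 0, "dz": 0.07, "roll": 0}, {"fingers": -0.3, "dx": -0.012, "dy": 0, "dz": 0.11, "roll": 0}, {"fingers": -0.3, "dx": -0.012, "dy": 0, "dz": 0.134, "roll": 0}, {"fingers": -0.3, "dx": -0.012, "dy": 0, "dz": 0.134, "roll": 0}, {"fingers": 1, "dx": -0.012, "dy": 0, "dz": 0.134, "roll": 0}, {"fingers": 1, "dx": -0.012, "dy": 0, "dz": 0.134, "roll": 0}, {"fingers": 1, "dx": -0.012, "dy": 0, "dz": 0.134, "roll": 0}]'

```text
time: 49.5
tool_pos: [0.4315, 0.0682, 0.1369]
tcp_rot: [3.135, -0.2, 0.006]
wrist_force: [0.8, -2.1, 3.0]
width: 0.204
grip_force: 20.0
```

Call:
step_arm --commands '[{"fingers": 1, "dx": 0, "dy": 0, "dz": 0, "roll": 0}, {"fingers": 1, "dx": 0, "dy": 0, "dz": 0, "roll": 0}, {"fingers": 1, "dx": 0, "dy": 0, "dz": 0, "roll": 0}]'

```text
time: 49.88
tool_pos: [0.4315, 0.0682, 0.1369]
tcp_rot: [3.135, -0.201, 0.006]
wrist_force: [1.2, -2.1, 5.9]
width: 0.199
grip_force: 20.2
```

```bash
python3 - <<'E'
from h import *
ps=np.load("ps.npy"); s=read_state(); print(s["width"],s["grip_force"],s["wrist_force"],inv(ps,s["tool_pos"]).round(1),s["tool_pos"])
E
```

```text
0.19947042571965168 20.18657237291336 [ 1.23130228 -2.10709657  5.94365161] [[-191.6    0.3]] [0.43150893 0.06820834 0.13692935]
```

Call:
step_arm --commands '[{"fingers": 1, "dx": 0.0023, "dy": 0, "dz": -0.0132, "roll": 0}, {"fingers": 1, "dx": 0.0071, "dy": 0, "dz": -0.0257, "roll": 0}, {"fingers": 1, "dx": 0.0144, "dy": 0, "dz": -0.037, "roll": 0}, {"fingers": 1, "dx": 0.0237, "dy": 0, "dz": -0.0465, "roll": 0}, {"fingers": 1, "dx": 0.0347, "dy": 0, "dz": -0.054, "roll": 0}, {"fingers": 1, "dx": 0.047, "dy": 0, "dz": -0.0593, "roll": 0}, {"fingers": 1, "dx": 0.0601, "dy": 0, "dz": -0.0619, "roll": 0}, {"fingers": 1, "dx": 0.067, "dy": 0, "dz": -0.0622, "roll": 0}]'

```text
time: 50.88
tool_pos: [0.4967, 0.0598, 0.1984]
tcp_rot: [3.135, -0.201, -0.002]
wrist_force: [-4.1, 0.6, 2.6]
width: 0.203
grip_force: 19.6
```

Call:
step_arm --commands '[{"fingers": 1, "dx": 0.001, "dy": 0, "dz": 0, "roll": 0}, {"fingers": 1, "dx": 0.003, "dy": 0, "dz": 0, "roll": 0}, {"fingers": 1, "dx": 0.004, "dy": 0, "dz": 0, "roll": 0}, {"fingers": 1, "dx": 0.004, "dy": 0, "dz": 0, "roll": 0}]'

```text
time: 51.38
tool_pos: [0.5004, 0.0593, 0.1984]
tcp_rot: [3.135, -0.201, 0.0]
wrist_force: [-4.7, -0.4, 2.3]
width: 0.196
grip_force: 19.6
```

```bash
python3 - <<'E'
from h import *
ps=np.load("ps.npy"); s=read_state(); print(s["width"],s["grip_force"],s["wrist_force"],inv(ps,s["tool_pos"]).round(1),s["tool_pos"])
E
```

```text
0.19568672472146614 19.589602053165436 [-4.72137976 -0.44811989  2.2619494 ] [[-122.1    0.2]] [0.50040841 0.05932265 0.1983853 ]
```

Call:
step_arm --commands '[{"fingers": 1, "dx": 0.003, "dy": 0, "dz": 0, "roll": 0}, {"fingers": 1, "dx": 0.005, "dy": 0, "dz": 0, "roll": 0}, {"fingers": 1, "dx": 0.005, "dy": 0, "dz": 0, "roll": 0}]'

```text
time: 51.75
tool_pos: [0.5056, 0.0587, 0.198]
tcp_rot: [3.135, -0.201, 0.001]
wrist_force: [-4.3, -0.3, 3.5]
width: 0.189
grip_force: 19.1
```

```bash
python3 - <<'E'
from h import *
ps=np.load("ps.npy"); s=read_state(); print(s["width"],s["grip_force"],s["wrist_force"],inv(ps,s["tool_pos"]).round(1),s["tool_pos"])
E
```

```text
0.18913676046174016 19.115182757377625 [-4.30467759 -0.26116736  3.52640326] [[-117.     0.2]] [0.50556341 0.05866163 0.19804753]
```

Call:
step_arm --commands '[{"fingers": -0.3, "dx": 0, "dy": 0, "dz": 0, "roll": 0}, {"fingers": -0.3, "dx": 0, "dy": 0, "dz": 0, "roll": 0}, {"fingers": -0.3, "dx": 0, "dy": 0, "dz": 0, "roll": 0}, {"fingers": -0.3, "dx": 0, "dy": 0, "dz": -0.04, "roll": 0}, {"fingers": -0.3, "dx": 0, "dy": 0, "dz": -0.09, "roll": 0}, {"fingers": 1, "dx": -0.04, "dy": -0.04, "dz": -0.1, "roll": 0}, {"fingers": 1, "dx": -0.072, "dy": -0.07, "dz": -0.1, "roll": 0}, {"fingers": 1, "dx": -0.072, "dy": -0.07, "dz": -0.1, "roll": 0}]'

```text
time: 52.75
tool_pos: [0.4416, 0.1391, 0.298]
tcp_rot: [-3.134, 0.195, -0.002]
wrist_force: [-0.3, -0.4, -0.2]
width: 0.017
grip_force: 0.0
```

```bash
python3 - <<'E'
from h import *
ps=np.load("ps.npy")
for n in ("side","top"):
    c=calibration(n); im,d=read_camera(n); P=cloud(c,d); S=np.dstack([inv(ps,P.reshape(-1,3)).reshape(480,640,2),P[...,2]*1000])
    m=(d>0)&(abs(S[...,1])<16)&(S[...,0]<-80)&(S[...,0]>-190)&(S[...,2]>185)&(S[...,2]<250)&(im.max(2)<90)
    q=S[m]; print(n,len(q)); 
    for z in (195,210,225,238):
        w=q[abs(q[:,2]-z)<6]; print("  z",z,len(w),w.mean(0).round(1) if len(w) else "",np.ptp(w[:,0]).round(1) if len(w) else "")
    m=(d>0)&(im.min(2)>140)&(S[...,0]<78)&(S[...,0]>-104)&(abs(S[...,1])<92)&(S[...,2]>130)&(S[...,2]<165); q=S[m]
    for _ in range(4):
        A=np.c_[q[:,:2],np.ones(len(q))]; k=np.linalg.lstsq(A,q[:,2],rcond=None)[0]; e=q[:,2]-A@k; q=q[abs(e)<5]
    print(n,len(q),"slopes",k[:2].round(4),"top z",k[2].round(1))
s=read_state(); print(s["width"],s["wrist_force"])
plan(*put(ps,[(-189,70,200)])[0],ps[2]); plan(*put(ps,[(-189,70,77)])[0],ps[2])
E
```

```text
side 105
  z 195 19 [-131.2    6.   194.4] 14.7
  z 210 18 [-132.     5.8  209.8] 17.4
  z 225 21 [-134.     4.9  225.5] 14.9
  z 238 27 [-133.7    2.6  238.8] 17.4
side 1599 slopes [ 0.0016 -0.0001] top z 143.6
top 49
  z 195 1 [-137.2   -0.3  195.3] 0.0
  z 210 1 [-136.    -5.4  209.9] 0.0
  z 225 3 [-136.8   -2.9  224.9] 5.3
  z 238 43 [-132.4    0.3  239. ] 16.0
top 3065 slopes [-0.0015  0.0022] top z 141.5
-0.0004509701082915955 [ 0.67127384 -0.44052164  0.0340166 ]
 d [0.     0.0004 0.0975] roll 0.1 | from [0.4429 0.1375 0.2975] -0.1266 to [0.443 0.137 0.2  ]
 d [-1.000e-04  4.000e-04  2.205e-01] roll 0.1 | from [0.4429 0.1375 0.2975] -0.1266 to [0.443 0.137 0.077]
```

```bash
python3 - <<'E'
from h import *
ps=np.load("ps.npy"); plan(*put(ps,[(-168,0,205)])[0],ps[2])
E
```

```text
d [0.021  0.0704 0.0926] roll 0.1 | from [0.4429 0.1375 0.2975] -0.1266 to [0.4549 0.0649 0.205 ]
```

Call:
step_arm --commands '[{"fingers": 1, "dx": 0.021, "dy": 0.05, "dz": 0, "roll": 0}, {"fingers": 1, "dx": 0.021, "dy": 0.07, "dz": 0, "roll": 0}, {"fingers": 1, "dx": 0.021, "dy": 0.07, "dz": 0.03, "roll": 0}, {"fingers": 1, "dx": 0.021, "dy": 0.07, "dz": 0.08, "roll": 0}, {"fingers": 1, "dx": 0.021, "dy": 0.07, "dz": 0.092, "roll": 0}, {"fingers": 1, "dx": 0.028, "dy": 0.07, "dz": 0.092, "roll": 0}, {"fingers": 1, "dx": 0.034, "dy": 0.07, "dz": 0.092, "roll": 0}, {"fingers": 1, "dx": 0.034, "dy": 0.07, "dz": 0.092, "roll": 0}]'

```text
time: 53.85
tool_pos: [0.4696, 0.0636, 0.2075]
tcp_rot: [-3.135, 0.201, -0.006]
wrist_force: [0.1, 0.1, 0.5]
width: 0.001
grip_force: 0.0
```

Call:
step_arm --commands '[{"fingers": 1, "dx": 0.003, "dy": 0, "dz": 0, "roll": 0}, {"fingers": 1, "dx": 0.003, "dy": 0, "dz": 0, "roll": 0}, {"fingers": 1, "dx": 0.003, "dy": 0, "dz": 0, "roll": 0}]'

```text
time: 54.22
tool_pos: [0.4705, 0.0633, 0.2055]
tcp_rot: [-3.135, 0.201, -0.0]
wrist_force: [0.1, -0.4, -0.1]
width: -0.001
grip_force: 0.0
```

Call:
step_arm --commands '[{"fingers": 1, "dx": 0.003, "dy": 0, "dz": 0, "roll": 0}, {"fingers": 1, "dx": 0.003, "dy": 0, "dz": 0, "roll": 0}, {"fingers": 1, "dx": 0.003, "dy": 0, "dz": 0, "roll": 0}]'

```text
time: 54.6
tool_pos: [0.4734, 0.0628, 0.2054]
tcp_rot: [-3.135, 0.201, 0.0]
wrist_force: [-0.1, 0.6, 0.6]
width: -0.004
grip_force: 0.5
```

Call:
step_arm --commands '[{"fingers": 1, "dx": 0.003, "dy": 0, "dz": 0, "roll": 0}, {"fingers": 1, "dx": 0.003, "dy": 0, "dz": 0, "roll": 0}, {"fingers": 1, "dx": 0.003, "dy": 0, "dz": 0, "roll": 0}]'

```text
time: 54.98
tool_pos: [0.4767, 0.0624, 0.2053]
tcp_rot: [3.135, -0.201, 0.001]
wrist_force: [-0.1, 0.1, 0.1]
width: -0.004
grip_force: 0.0
```

Call:
step_arm --commands '[{"fingers": 1, "dx": 0.003, "dy": 0, "dz": 0, "roll": 0}, {"fingers": 1, "dx": 0.003, "dy": 0, "dz": 0, "roll": 0}, {"fingers": 1, "dx": 0.003, "dy": 0, "dz": 0, "roll": 0}]'

```text
time: 55.35
tool_pos: [0.4776, 0.0622, 0.2053]
tcp_rot: [-3.135, 0.201, 0.007]
wrist_force: [-7.9, 1.2, 5.3]
width: -0.0
grip_force: 3.7
```

```bash
python3 - <<'E'
from h import *
ps=np.load("ps.npy"); s=read_state(); print(s["wrist_force"],inv(ps,s["tool_pos"]).round(1),s["tool_pos"])
E
```

```text
[-7.90616229  1.20826803  5.2699006 ] [[-145.1    0.2]] [0.4776288  0.06223255 0.20529583]
```

Call:
step_arm --commands '[{"fingers": 1, "dx": 0.002, "dy": 0, "dz": 0, "roll": 0}, {"fingers": 1, "dx": 0.002, "dy": 0, "dz": 0, "roll": 0}, {"fingers": 1, "dx": 0, "dy": 0, "dz": 0, "roll": 0}, {"fingers": 1, "dx": -0.03, "dy": 0, "dz": 0, "roll": 0}, {"fingers": 1, "dx": -0.03, "dy": -0.02, "dz": -0.04, "roll": 0}, {"fingers": 1, "dx": -0.045, "dy": -0.07, "dz": -0.04, "roll": 0}, {"fingers": 1, "dx": -0.045, "dy": -0.07, "dz": -0.04, "roll": 0}, {"fingers": 1, "dx": -0.045, "dy": -0.07, "dz": -0.04, "roll": 0}]'

```text
time: 56.35
tool_pos: [0.4437, 0.137, 0.2451]
tcp_rot: [3.134, -0.199, -0.0]
wrist_force: [-0.5, -0.5, -0.5]
width: 0.001
grip_force: 0.0
```

```bash
python3 - <<'E'
from h import *
ps=np.load("ps.npy")
for n in ("side","top"):
    c=calibration(n); im,d=read_camera(n); P=cloud(c,d); S=np.dstack([inv(ps,P.reshape(-1,3)).reshape(480,640,2),P[...,2]*1000])
    m=(d>0)&(abs(S[...,1])<16)&(S[...,0]<-80)&(S[...,0]>-190)&(S[...,2]>185)&(S[...,2]<250)&(im.max(2)<90)
    q=S[m]
    for z in (195,210,225,238):
        w=q[abs(q[:,2]-z)<6]; print(n,"  z",z,len(w),w.mean(0).round(1) if len(w) else "",np.ptp(w[:,0]).round(1) if len(w) else "")
    # start button top
    u=proj(c,put(ps,[(-189,70,77)]))[0].round().astype(int); print("button",S[u[1]-1:u[1]+2,u[0]-1:u[0]+2].reshape(-1,3).mean(0).round(1))
plan(*put(ps,[(-189,70,85)])[0],ps[2]); 
E
```

```text
side   z 195 18 [-128.8    6.4  195.4] 14.6
side   z 210 17 [-127.5    5.4  210.8] 14.8
side   z 225 20 [-126.9    6.8  225.3] 15.0
side   z 238 32 [-127.3    2.9  238.8] 14.8
button [-188.9   71.1   77.9]
top   z 195 3 [-132.7   -1.3  198.4] 1.0
top   z 210 5 [-131.5    0.   209.5] 4.3
top   z 225 4 [-131.6   -2.4  226.5] 4.5
top   z 238 36 [-126.2    0.6  239.5] 15.7
button [-191.5   65.9  110.3]
 d [-0.0008 -0.0007  0.1599] roll -0.1 | from [0.4438 0.1363 0.2449] -0.1287 to [0.443 0.137 0.085]
```

Call:
step_arm --commands '[{"fingers": 1, "dx": 0, "dy": 0, "dz": 0.05, "roll": 0}, {"fingers": 1, "dx": 0, "dy": 0, "dz": 0.1, "roll": 0}, {"fingers": 1, "dx": 0, "dy": 0, "dz": 0.14, "roll": 0}, {"fingers": 1, "dx": 0, "dy": 0, "dz": 0.16, "roll": 0}, {"fingers": 1, "dx": 0, "dy": 0, "dz": 0.168, "roll": 0}, {"fingers": 1, "dx": 0, "dy": 0, "dz": 0.172, "roll": 0}, {"fingers": 1, "dx": 0, "dy": 0, "dz": 0.175, "roll": 0}, {"fingers": 1, "dx": 0, "dy": 0, "dz": 0.175, "roll": 0}]'

```text
time: 57.45
tool_pos: [0.4445, 0.137, 0.0714]
tcp_rot: [3.135, -0.201, 0.002]
wrist_force: [-2.1, -2.7, 5.5]
width: 0.002
grip_force: 2.2
```

Call:
step_arm --commands '[{"fingers": 1, "dx": 0, "dy": 0, "dz": 0.002, "roll": 0}, {"fingers": 1, "dx": 0, "dy": 0, "dz": 0.003, "roll": 0}, {"fingers": 1, "dx": 0, "dy": 0, "dz": 0.003, "roll": 0}]'

```text
time: 57.82
tool_pos: [0.4448, 0.1372, 0.0702]
tcp_rot: [3.135, -0.2, 0.002]
wrist_force: [-8.2, -4.4, 20.0]
width: -0.004
grip_force: 10.1
```

Call:
step_arm --commands '[{"fingers": 1, "dx": 0, "dy": 0, "dz": -0.02, "roll": 0}, {"fingers": 1, "dx": 0, "dy": 0, "dz": -0.06, "roll": 0}, {"fingers": 1, "dx": 0, "dy": 0, "dz": -0.12, "roll": 0}, {"fingers": 1, "dx": 0, "dy": -0.05, "dz": -0.16, "roll": 0}, {"fingers": 1, "dx": 0, "dy": -0.1, "dz": -0.16, "roll": 0}, {"fingers": 1, "dx": 0, "dy": -0.1, "dz": -0.16, "roll": 0}, {"fingers": 1, "dx": 0, "dy": -0.1, "dz": -0.16, "roll": 0}]'

```text
time: 58.7
tool_pos: [0.4561, 0.2364, 0.2268]
tcp_rot: [3.135, -0.199, -0.001]
wrist_force: [0.5, -0.2, -0.8]
width: -0.003
grip_force: 0.0
```

```bash
python3 - <<'E'
from h import *
ps=np.load("ps.npy")
for n in ("side","top"):
    c=calibration(n); im,d=read_camera(n); P=cloud(c,d); S=np.dstack([inv(ps,P.reshape(-1,3)).reshape(480,640,2),P[...,2]*1000])
    m=(d>0)&(abs(S[...,1])<16)&(S[...,0]<-80)&(S[...,0]>-190)&(S[...,2]>185)&(S[...,2]<250)&(im.max(2)<90)
    q=S[m]; w=q[abs(q[:,2]-238)<6]; print(n,"handle",w.mean(0).round(1))
    m=(d>0)&(im.min(2)>140)&(S[...,0]<78)&(S[...,0]>-104)&(abs(S[...,1])<92)&(S[...,2]>130)&(S[...,2]<165); q=S[m]
    for _ in range(4):
        A=np.c_[q[:,:2],np.ones(len(q))]; k=np.linalg.lstsq(A,q[:,2],rcond=None)[0]; e=q[:,2]-A@k; q=q[abs(e)<5]
    print(" cover slopes",k[:2].round(4),"top z",k[2].round(1))
    u=proj(c,put(ps,[(-189,70,77)]))[0].round().astype(int); print(" button",S[u[1]-1:u[1]+2,u[0]-1:u[0]+2].reshape(-1,3).mean(0).round(1))
    v,u=np.nonzero((d>0)&(im.max(2)<70)&(abs(S[...,2]-180)<9)&(abs(S[...,0])<20)&(abs(S[...,1])<65)); print(" cover handle mid",inv(ps,at_height(c,np.c_[u,v],.183)).mean(0).round(1) if len(u) else None,len(u), S[v,u][:,1].min() if len(u) else "", S[v,u][:,1].max() if len(u) else "")
E
```

```text
side handle [-127.5    3.5  239.5]
 cover slopes [-0.0005  0.0005] top z 143.6
 button [-188.9   68.9   75.7]
 cover handle mid [-6.  10.3] 104 -43.647392837262565 59.97561717529978
top handle [-126.1    0.   239.6]
 cover slopes [-0.0001  0.001 ] top z 141.5
 button [-188.8   69.5   75.4]
 cover handle mid [-5.4  6.2] 88 -44.75132017741328 54.4694811784236
```

```bash
python3 -c "
from workcell import *
print(finish_job())"
```

```text
the job is handed in; nothing more can be done
None
```

I handed the job in: the three jars are in nests 0, 2 and 3, the cover is hooked and lying flat over both pins, the clamp is closed, and the start button was pressed to its stop and let go. My last camera and force readings agree with this; the hand-in returned no verdict.

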